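Take the battery pack off its safety hook and nest it in the sonde base plate

ROBOT

A 6-joint arm with a two-finger parallel gripper is mounted at the origin on the work surface. World frame = base frame: x ahead of the robot, y to its left, z up, the work surface at z = 0. Lengths are in m, angles in rad, forces in N, time in s.
With the tool pointing down it reaches from about 0.35 to 0.775 m from the base axis. Payload 7.3 kg.
Tool frame: the origin (TCP) lies on the front face of the gripper's body, between the roots of the fingers; the fingertips stand 66 mm ahead of it and the grasp point (between the pads) lies 47 mm ahead of it; z points along the fingers, y is the direction in which the jaws open and shut (so a half turn about z gives the same grasp; the last joint's range is limited). The gripper opens to 92 mm and grips with 3 to 60 N. Pads are 19 mm wide; open, the fingers measure 130 mm over their backs; the gripper's body (75 mm by 190 mm) begins 47 mm behind the grasp point.
Start: joints at [1.047, 0.342, 1.524, -0, 1.275, -0.146], TCP at [0.194, 0.488, 0.292] pointing down, gripper open.
Joint ranges: [-2.53, 2.53], [-0.77, 2.02], [0.04, 2.7], [-1, 4.14], [0.28, 2.66], [-3.11, 3.11]. Speed limits (rad/s): [2.57, 2.57, 3.14, 3.14, 3.14, 3.14].

INTERFACE

Orientations are given as [roll, pitch, yaw] about the fixed x, y, z axes, in that order (R = Rz(yaw) Ry(pitch) Rx(roll)).
In Python, from cell import observe, read_camera, hand_in, search_frame, tip_of gives the robot as it stands. The module is installed in compiled form; this text tells all that it offers.
- The arm moves only by the tool apply_moves, never from a script. Its argument "motion" is a list of rows, each an object with "offset": the shift along the tool's x, y, z in mm, a list of three; "rotation": the turn, a rotation vector about the tool's x, y, z in rad, a list of three. In form: [{"offset": [x, y, z], "rotation": [rx, ry, rz]}, ...]. A call has 1 to 12 rows; each row shifts and turns the pose as measured when the row begins, along the tool's axes as they then stand; what a row does not reach is not made up. A row lasts 1/12 s, in which the tool goes at most 41.7 mm and 7.16 degrees, less where a joint would pass 70% of its speed; a pose out of reach is approached as far as the arm can. A call with a gripper value outside its range is refused whole. "grip" is the closure, from 0 (fully open) to 1 (shut), set as the call begins (left out, the last holds). The fingers move at their own pace and stop on an object; "grip_force" is the grip in N (left out, the last holds). Time passes only in rows, so rows that do not move let the fingers close. It gives the time, the measured TCP pose, the force and the opening at its end, in the units of the state.
- observe(): the state, without advancing time (a new reading comes with each control period).
- read_camera(name): name is "scene" or "top"; returns a dict with "img" (384x512x3 uint8, red, green, blue), "camera_matrix" (3x3 intrinsics, pixels), "D" ([k1, k2, p1, p2, k3] as OpenCV has them; the pictures are not rectified), "R" (3x3) and "t" (3): a world point X has camera coordinates R X + t. Camera axes: x right, y down, z forward; pixel columns grow to the right and rows downward; lengths in m; the calibration is good to about 2 mm. A picture is of the moment at which its call begins. There is no depth.
- hand_in(): hands the job in, once; it reports no verdict.
Trained networks look in a picture, given as the dict that the camera call returned (one of the last four; its "shot" number tells which), for a name from the list of things; names that differ only in an ending like _2 or _b are one class to them, and where a whole thing is asked for, a point or a joint stands for the part that bears it (a point fixed in the world has none). Each returns a list of dicts, best first, with "score" (0 to 1); they miss things now and then, are a little off and sometimes report something else, mostly with a low value. They report only what shows in the picture. A call takes as long as a camera call.
- search_frame(query, picture): "location" ([x, y, z] in m, in world coordinates, good to about 4 mm: the middle of the surface that is visible of it).
- tip_of(query, picture): "location" ([x, y, z] in m, in world coordinates, good to about 4 mm: a listed point, or the origin of a listed thing).
The state is a dict: "time": time; "qpos": joint angles; "qvel": joint speeds; "joint_efforts": joint torques, N m; "tool_pos": TCP position; "tool_rot": TCP orientation; "contact_force": force on the tool from outside, world axes, zero at the start; "torque": the same for the moment, N m; "opening": finger opening in m.
Only numpy, scipy, OpenCV 4.12 (cv2) and the standard library are available. Lean on these libraries where they do the work, as an engineer would, in place of code of your own. Each camera call takes 0.05 s, during which the arm holds its last target.

TASK

The black battery pack hangs by its bail on the drip stand's safety hook: take it off with a light touch, bringing the bail forward against the hook's nose and raising it along the nose so that the bail itself presses the sprung keeper back, and lift it out over the nose without forcing hook or keeper and without the gripper touching the stand. Then set the pack down gently, fully home and flat in the nest of the white sonde base plate, and let go. Leave the yellow plug, the red grommet and the crimp tool where they lie.

Things in the scene. Friction and masses are not known exactly. Their poses are not given: they have to be found in the camera images.
- stand: Fixed drip stand: aluminium tray 205 x 190 x 14 mm, grey post at its back, level gallows arm of slotted twin flats, steel plate hook. Origin on the counter, straight below point nose; +x points from nose to post, y along the hanging bail, z up. In x: tray -58 to 148 mm, post 118 to 138, arm -4 to 126. Arm tops out 227 mm high, 28 mm wide in y with its nuts; nothing is higher.
- nose (a point): Where the middle of the nose's inner face would be, 182 mm up, with the hook's pin mid-slot and the hook plumb (axes as stand). The pin is clamped up to 8 mm fore or aft and the hook leans up to 0.07 rad, so the real face is up to 11 mm off in x and slopes: feel for it, follow it. Nose 10 mm thick in x, 10 mm wide; face straight to 6 mm above this point, rounded top 11 mm above.
- keeper (a joint): Sprung brass keeper, 3 mm strap 12 mm wide. Radians: 0 shut, grows as its lip swings back to the post, stop at 0.6; cannot open outward, springs shut. A bail held on the nose and raised along its face meets the slanted lip and cams it open (about 0.35; some 2 to 5 N upward); one raised more than about 2 mm off the nose jams under the lip's foot: lower it and feel again.
- bail (a point): Middle of the pack's bail bar: round steel, 10 mm thick, straight over 104 mm along its y axis, to be gripped some 46 mm to either side of the hook (gripper closing along x). It lies 114 mm above the pack's underside, on the floor of the hook's bowl at the start, 19 to 21 mm behind point nose. Rigid on the pack, legs 124 mm apart. In the grip the pack may hang some 0.2 rad out of plumb: level it.
- pack_centre (a point): Centre of the loose black battery pack's body, 60 x 140 x 50 mm (x, y, z), about 0.3 to 0.5 kg, foot edges chamfered 3 mm. The grey bayonet socket stands 6 mm out of its -x face. The bail bar is 89 mm straight above this point, 64 mm over the pack's top.
- nest (a point): Centre of the nest floor on the fixed translucent white sonde base plate (120 x 200 x 6 mm), 6 mm above the counter. Four corner brackets 9 mm high leave a pocket 66 mm (x) by 146 mm (y) for the pack's foot: 3 mm play all round. Either way round fits.
- plug_centre (a point): Centre of the yellow polymer adapter plug, 36 mm across, 36 mm high, standing loose. Leave alone.
- grommet_centre (a point): Centre of the red rubber grommet, 32 mm across, 10 mm high, lying loose. Leave alone.
- crimper_centre (a point): Middle of the loose steel crimp tool with blue grips, about 185 x 65 x 14 mm, lying along its x axis from -85 to +104 mm. Leave alone.
- pack: The whole pack with its bail; origin at the centre of its underside, 25 mm below point pack_centre; z up, y along the bail.
- plate: The whole base plate; origin on the counter under point nest, axes as the nest's.
- bowl (a point): Middle of the hook's flat bowl floor, 40 mm long in x, nominal like point nose: 170 mm up, 20 mm behind the nose's face, 50 mm below the hook's pin. Hook's underside 10 mm lower, arm's underside 45 mm higher. Hook and keeper are light: more than about 12 N in all from the pack overloads them (its weight is 3 to 5 N).
- lip (a point): Lower front corner of the keeper's lip when shut, nominal like point nose: 9.5 mm behind the nose's face, 13 mm above the bowl floor. From here the lip slants up and forward to a bend 2.5 mm behind the face, 22 mm above the floor, and a 3.5 mm flat foot runs back. From the bend a strap rises to the pivot 15 mm behind the face, 46 mm above the floor.

How it is judged:
On the way, in this order (a step that is already met when the one before it is completed fails the run):
1. the bail, still behind the hook's nose, presses the keeper open by more than 0.2 rad (value of joint keeper above 0.2 rad and contact force between pack and stand above 0.5 N and distance between bail and nose below 0.032 m), for 0.05 s.
2. the bail is off the hook and clear of it, the keeper shut again (distance between bail and nose above 0.04 m and contact force between pack and stand below 0.2 N and value of joint keeper below 0.06 rad), for 0.1 s.
At the end, for the whole second after the job is handed in: The pack stands released and still in the nest: its centre within 6 mm of the nest's in x and y, less than 28.5 mm above the nest floor, tilted under 0.05 rad, turned with the nest within 0.1 rad, resting on the plate; the keeper shut (x of pack_centre in the frame of nest between -0.006 and 0.006 m and y of pack_centre in the frame of nest between -0.006 and 0.006 m and z of pack_centre in the frame of nest below 0.0285 m and angle between pack_centre's own z axis and vertical below 0.05 rad and angle between the x axis of pack_centre and the x axis of nest, either way round below 0.1 rad and linear speed of pack below 0.02 m/s and contact force between pack and plate above 1 N and value of joint keeper below 0.06 rad); the robot touches nothing.
It fails at once if pack pushes on hook, keeper or stand with more than 12 N (contact force between pack and stand above 12 N).
It fails at once if gripper or arm touches the stand, hook or keeper (over 2 N) (contact force between any of the fingers, the arm and stand above 2 N).
It fails at once if pack set down hard: more than 30 N on the base plate (contact force between pack and plate above 30 N).
It fails at once if the plug, the grommet or the crimp tool is moved more than 15 mm (distance of any of plug_centre, grommet_centre, crimper_centre from where it was at the start of the episode above 0.015 m).
It also fails if it takes over 70 s, if anything falls off the work surface, if the arm or the gripper's body presses on something with over 40 N, if the wrist force passes 120 N, or if a joint passes its speed limit or range.

## Working session

There is one attempt and no reset: what is moved stays moved. The work goes in short steps, Python scripts to look and compute and a tool call to move; the robot and the scene stay as the last step left them, time stands still between calls to the robot, and variables do not carry over. Pictures are saved under pics/ and viewed, and the job is handed in when it is done.

Besides the shell and the picture viewer there is one more tool, called after "Request:" as name(argument=value, ...) on one line, values as JSON. apply_moves: Moves the arm, as the interface text tells. Its arguments: {"type":"object","properties":{"motion":{"type":"array"},"grip":{"type":"number"},"grip_force":{"type":"number"}},"required":["motion"]}

```bash
mkdir -p pics; cat > h.py <<'E'
import numpy as np, cv2
from cell import observe, read_camera, hand_in, search_frame, tip_of
from scipy.spatial.transform import Rotation as Ro
np.set_printoptions(precision=4,suppress=True)
def save(p,n): cv2.imwrite('pics/'+n, p['img'][:,:,::-1])
def proj(p,X):
    X=np.atleast_2d(np.array(X,float)); rv,_=cv2.Rodrigues(np.array(p['R']))
    return cv2.projectPoints(X,rv,np.array(p['t'],float),np.array(p['camera_matrix']),np.array(p['D'],float))[0][:,0]
def ray(p,uv):
    K=np.array(p['camera_matrix']);n=cv2.undistortPointsIter(np.array([[uv]],float),K,np.array(p['D'],float),None,None,(3,100,1e-12))[0,0]
    R=np.array(p['R']);c=-R.T@np.array(p['t']);d=R.T@np.array([n[0],n[1],1.]);return c,d/np.linalg.norm(d)
def onz(p,uv,z):
    c,d=ray(p,uv);return c+d*(z-c[2])/d[2]
def tri(ps,uvs):
    A=np.zeros((3,3));b=np.zeros(3)
    for p,u in zip(ps,uvs):
        c,d=ray(p,u);M=np.eye(3)-np.outer(d,d);A+=M;b+=M@c
    return np.linalg.solve(A,b)
E
python3 - <<'E'
from h import *
s=observe();print({k:np.array(v) for k,v in s.items()})
for n in ['scene','top']:
    p=read_camera(n);save(p,n+'0.png')
    print(n,'cam',-np.array(p['R']).T@np.array(p['t']))
    for q in ['stand','nose','bail','pack_centre','nest','plug_centre','grommet_centre','crimper_centre','pack','plate','bowl','lip']:
        r=tip_of(q,p); print(q,[(np.array(a['location']),round(a['score'],2)) for a in r[:2]])
    import pickle;pickle.dump({k:p[k] for k in p},open(n+'0.pkl','wb'))
E
```

```text
{'time': array(0.), 'qpos': array([ 1.047 ,  0.3427,  1.525 ,  0.    ,  1.2754, -0.146 ]), 'qvel': array([ 0.0003, -0.0001,  0.0001, -0.0018,  0.0014,  0.0005]), 'joint_efforts': array([  0.0015, -43.1243, -24.4227,   0.0718,   0.0558,  -0.0001]), 'tool_pos': array([0.1935, 0.4877, 0.2915]), 'tool_rot': array([-3.14  , -0.0002,  2.7638]), 'contact_force': array([ 0.2179,  0.574 , -0.3411]), 'torque': array([0.0074, 0.0072, 0.0104]), 'opening': array(0.092)}
scene cam [0.8761 0.4779 0.5731]
stand [(array([0.5063, 0.1956, 0.002 ]), 0.65)]
nose [(array([0.5091, 0.1959, 0.1853]), 0.93)]
bail [(array([0.5302, 0.191 , 0.1722]), 0.63), (array([0.5577, 0.0071, 0.0051]), 0.25)]
pack_centre [(array([0.5285, 0.1923, 0.0846]), 0.68)]
nest [(array([ 0.4877, -0.1806,  0.0116]), 0.91)]
plug_centre [(array([ 0.359 , -0.015 ,  0.0162]), 0.65), (array([0.5157, 0.1926, 0.1845]), 0.35)]
grommet_centre [(array([0.3903, 0.2106, 0.0005]), 0.78)]
crimper_centre [(array([0.5592, 0.009 , 0.0077]), 0.83)]
pack [(array([0.5281, 0.1889, 0.0606]), 0.94)]
plate [(array([ 0.4889, -0.1806, -0.0007]), 0.82)]
bowl [(a
[... 229 characters left out ...]
.5297, 0.1926, 0.1728]), 0.96)]
pack_centre [(array([0.5274, 0.1904, 0.0884]), 0.89)]
nest [(array([ 0.4855, -0.1803,  0.0072]), 0.81)]
plug_centre [(array([ 0.3638, -0.0201,  0.0172]), 0.52), (array([0.5311, 0.1929, 0.0562]), 0.36)]
grommet_centre [(array([0.3903, 0.2174, 0.0025]), 0.63)]
crimper_centre [(array([0.5596, 0.0024, 0.0061]), 0.6), (array([0.5312, 0.192 , 0.1655]), 0.38)]
pack [(array([0.5287, 0.1901, 0.0603]), 0.94)]
plate [(array([ 0.4871, -0.1806,  0.0018]), 0.8), (array([0.5275, 0.1925, 0.0894]), 0.32)]
bowl [(array([0.5315, 0.1921, 0.1713]), 0.95), (array([0.388 , 0.2174, 0.0033]), 0.31)]
lip [(array([0.514 , 0.1927, 0.1808]), 0.71), (array([0.5291, 0.1903, 0.0619]), 0.42)]
```

```bash
ls pics
```

```text
scene0.png
top0.png
```

View pics/scene0.png

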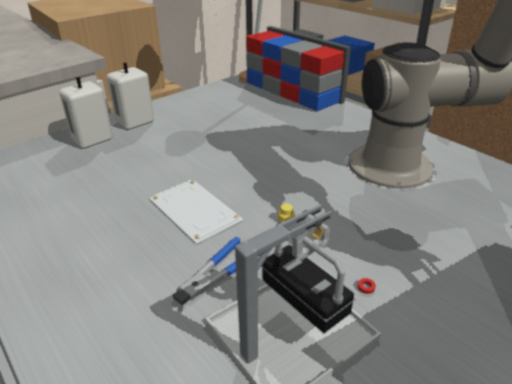

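View pics/top0.png

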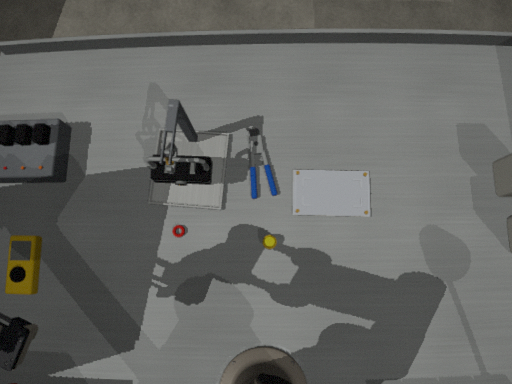

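```bash
python3 - <<'E'
import pickle,cv2
p=pickle.load(open('top0.pkl','rb'));im=p['img'][80:225,130:300,::-1]
cv2.imwrite('pics/top0c.png',cv2.resize(im,None,fx=4.5,fy=4.1,interpolation=cv2.INTER_CUBIC))
p=pickle.load(open('scene0.pkl','rb'));im=p['img'][190:384,190:390,::-1]
cv2.imwrite('pics/scene0c.png',cv2.resize(im,None,fx=3,fy=3,interpolation=cv2.INTER_CUBIC))
E
```

```text
(no output)
```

View pics/top0c.png

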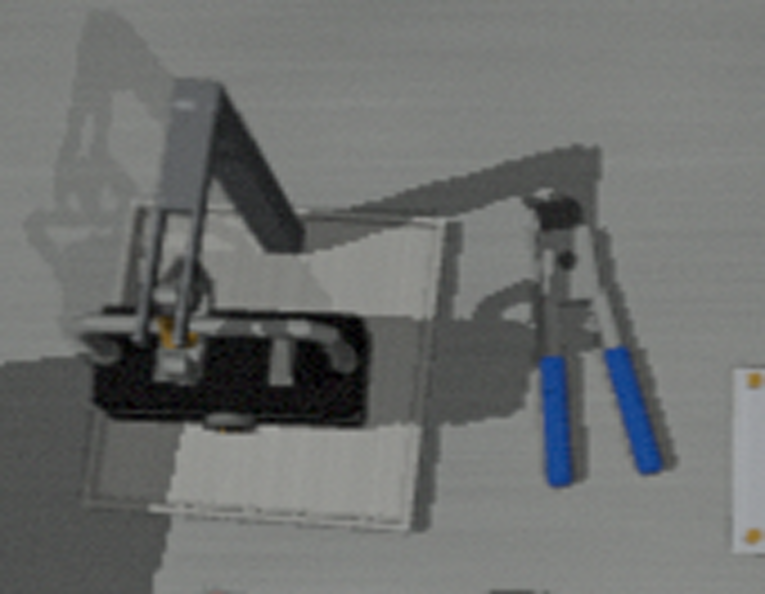

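View pics/scene0c.png

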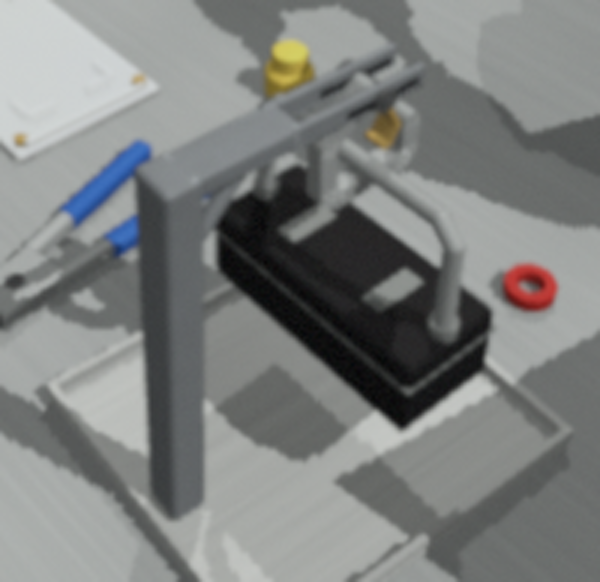

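```bash
cat > fit.py <<'E'
from h import *
import pickle
from scipy.optimize import least_squares
T=pickle.load(open('top0.pkl','rb'));S=pickle.load(open('scene0.pkl','rb'))
ct=lambda u,v:(130+u/4.5,80+v/4.1)
cs=lambda u,v:(190+u/3,190+v/3)
m=1e-3
obs=[(T,ct(445,222),(148,-95,14)),(T,ct(410,530),(-58,-95,14)),(T,ct(88,505),(-58,95,14)),(T,ct(138,205),(148,95,14)),
(S,cs(570,432),(-58,95,14)),(S,cs(50,390),(148,-95,14))]
def W(q,X):
    c,s=np.cos(q[2]),np.sin(q[2]);X=np.array(X)*m
    return np.array([q[0]+c*X[0]-s*X[1],q[1]+s*X[0]+c*X[1],X[2]])
def f(q): return np.concatenate([proj(p,W(q,X))[0]-uv for p,uv,X in obs])
r=least_squares(f,[.51,.195,0]);q=r.x
print(q,r.fun.reshape(-1,2))
# nest corners
if 1:
    im=T['img'][150:235,280:385,::-1];cv2.imwrite('pics/plate.png',cv2.resize(im,None,fx=6,fy=6,interpolation=cv2.INTER_CUBIC))
def draw(p,q,bx,name,x0,y0,x1,y1,f):
    im=cv2.resize(p['img'][y0:y1,x0:x1,::-1],None,fx=f,fy=f,interpolation=cv2.INTER_CUBIC)
    def L(a,b,c):
        P=[((proj(p,W(q,v))[0]-[x0,y0]+.5)*f-.5).astype(int) for v in (a,b)];cv2.line(im,tuple(map(int,P[0])),tuple(map(int,P[1])),c,1)
    for z in (14,):
        C=[(-58,-95,z),(148,-95,z),(148,95,z),(-58,95,z)]
        for i in range(4): L(C[i],C[(i+1)%4],(0,255,0))
    for y in(-14,14): L((-4,y,227),(126,y,227),(0,0,255))
    L((bx,-52,175),(bx,52,175),(255,0,255))
    z=111
    C=[(bx-30,-70,z),(bx+30,-70,z),(bx+30,70,z),(bx-30,70,z)]
    for i in range(4): L(C[i],C[(i+1)%4],(255,255,0))
    cv2.imwrite(name,im)
draw(T,q,20,'pics/topfit.png',130,80,300,225,4.5)
draw(S,q,20,'pics/scenefit.png',190,190,390,384,3)
E
python3 fit.py
```

```text
[ 0.5084  0.1943 -0.0851] [[-0.3997 -1.6691]
 [-0.4605 -0.4775]
 [-1.4964 -0.2049]
 [-1.9164 -2.0517]
 [ 1.3774 -2.0484]
 [-1.2943 -2.731 ]]
```

View pics/topfit.png

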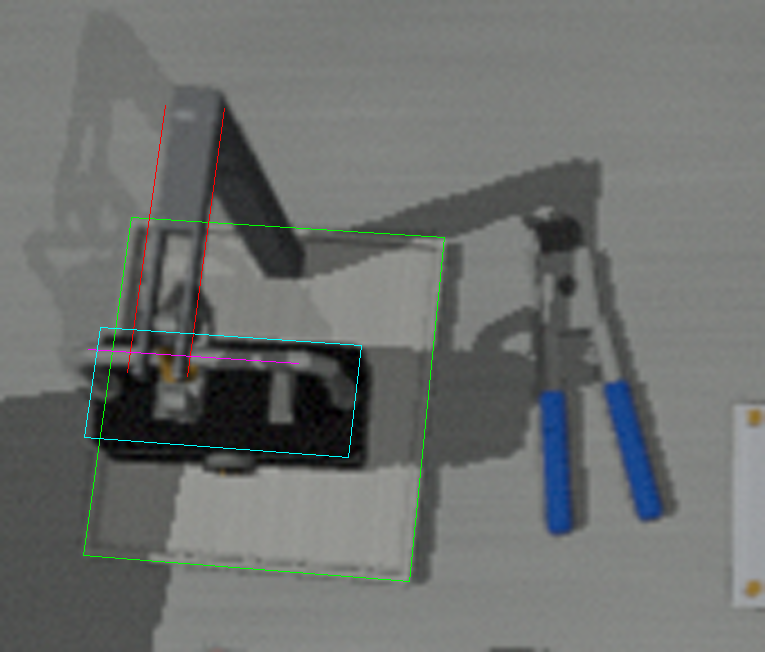

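View pics/scenefit.png

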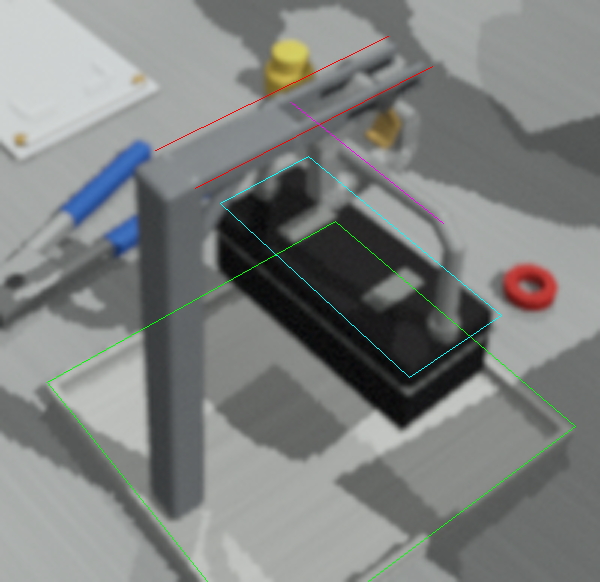

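View pics/plate.png

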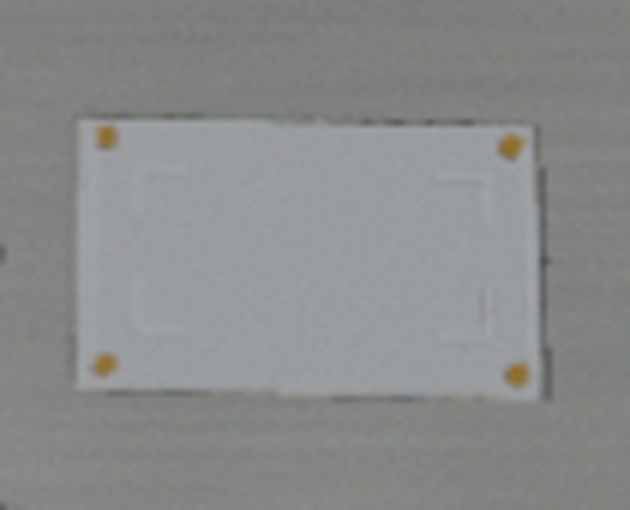

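```bash
python3 - <<'E'
from h import *
import pickle
T=pickle.load(open('top0.pkl','rb'));S=pickle.load(open('scene0.pkl','rb'))
g=lambda u,v:((u+.5)/6-.5+280,(v+.5)/6-.5+150)
def quad(p,Q,z):
    P=np.array([onz(p,q,z)[:2] for q in Q]);print(P,P.mean(0))
    for a,b in((0,1),(3,2)): d=P[a]-P[b];print('yaw y-side',np.arctan2(-d[0],d[1]),np.linalg.norm(d))
    for a,b in((0,3),(1,2)): d=P[a]-P[b];print('yaw x-side',np.arctan2(d[1],d[0]),np.linalg.norm(d))
quad(T,[g(107,136),g(510,146),g(517,374),g(104,364)],.0065)
quad(T,[g(80,120),g(536,126),g(541,399),g(78,388)],.006)
quad(T,[g(142,174),g(488,180),g(490,341),g(137,330)],.015)
im=S['img'][170:250,140:250,::-1];cv2.imwrite('pics/plateS.png',cv2.resize(im,None,fx=6,fy=6,interpolation=cv2.INTER_CUBIC))
E
```

```text
[[ 0.5389 -0.0939]
 [ 0.5332 -0.2693]
 [ 0.4332 -0.2663]
 [ 0.4388 -0.0901]] [ 0.486  -0.1799]
yaw y-side -0.032282893270566916 0.1754843900660111
yaw y-side -0.031832097638307806 0.17624622052795452
yaw x-side -0.03724826976158164 0.10020387803080412
yaw x-side -0.02964350473516368 0.10012354049683335
[[ 0.5463 -0.0823]
 [ 0.5423 -0.2814]
 [ 0.4224 -0.2761]
 [ 0.4286 -0.0789]] [ 0.4849 -0.1797]
yaw y-side -0.020245248091854937 0.19908942635281443
yaw y-side -0.0313957030519495 0.19732163876654302
yaw x-side -0.029329387272065157 0.11776711810063724
yaw x-side -0.04399698639725656 0.11999628548750173
[[ 0.5198 -0.1077]
 [ 0.5161 -0.2564]
 [ 0.4461 -0.2532]
 [ 0.452  -0.1037]] [ 0.4835 -0.1802]
yaw y-side -0.02460781642765178 0.14878713842611993
yaw y-side -0.0388384573524278 0.14965190367359607
yaw x-side -0.05868188256457372 0.06794511309120323
yaw x-side -0.045524316998678295 0.07005056697188902
```

View pics/plateS.png

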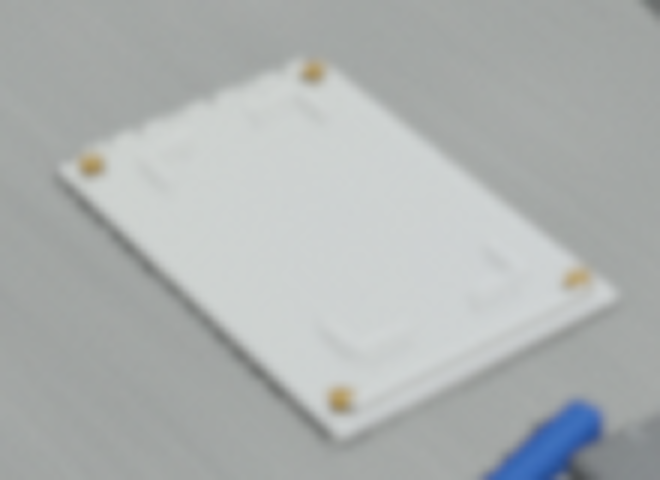

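```bash
python3 - <<'E'
from h import *
import pickle
from scipy.optimize import least_squares
T=pickle.load(open('top0.pkl','rb'));S=pickle.load(open('scene0.pkl','rb'))
g=lambda u,v:((u+.5)/6-.5+140,(v+.5)/6-.5+170)
P=np.array([onz(S,g(*q),.0065)[:2] for q in [(91,165),(313,72),(577,279),(341,399)]]);print(P,P.mean(0))
for a,b in((3,0),(2,1)):
    d=P[a]-P[b];print(np.arctan2(-d[0],d[1]),np.linalg.norm(d))
# tri of screws
gt=lambda u,v:((u+.5)/6-.5+280,(v+.5)/6-.5+150)
for a,b in zip([(107,136),(510,146),(517,374),(104,364)],[(341,399),(91,165),(313,72),(577,279)]): print(tri([T,S],[gt(*a),g(*b)]))
# pack fit 
x0=130;tf=lambda u,v:((u+.5)/4.5-.5+130,(v+.5)/4.5-.5+80)
im=T['img'][125:205,140:220,::-1];cv2.imwrite('pics/packT.png',cv2.resize(im,None,fx=7,fy=7,interpolation=cv2.INTER_CUBIC))
im=S['img'][220:340,250:360,::-1];cv2.imwrite('pics/packS.png',cv2.resize(im,None,fx=5,fy=5,interpolation=cv2.INTER_CUBIC))
E
```

```text
[[ 0.5334 -0.2729]
 [ 0.4329 -0.2693]
 [ 0.438  -0.0938]
 [ 0.5391 -0.096 ]] [ 0.4859 -0.183 ]
-0.0319516179561107 0.17698126813373882
-0.028941914540055673 0.17559354532791324
[ 0.5392 -0.0943  0.0075]
[ 0.5338 -0.2696  0.0081]
[ 0.4336 -0.2665  0.0079]
[ 0.4392 -0.0907  0.0087]
```

View pics/packT.png

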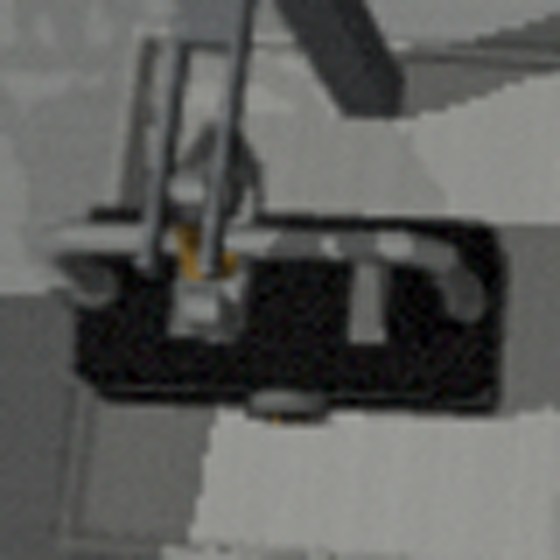

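View pics/packS.png

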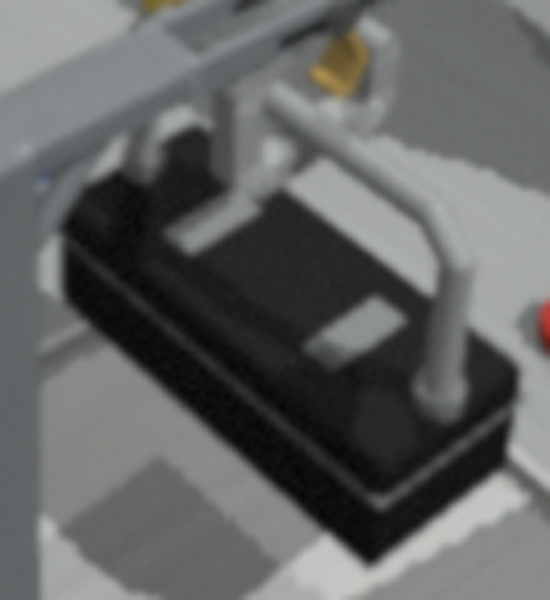

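```bash
cat > packfit.py <<'E'
from h import *
import pickle
from scipy.optimize import least_squares
T=pickle.load(open('top0.pkl','rb'));S=pickle.load(open('scene0.pkl','rb'))
t=lambda u,v:((u+.5)/7-.5+140,(v+.5)/7-.5+125)
s=lambda u,v:((u+.5)/5-.5+250,(v+.5)/5-.5+220)
def yw(p,a,b,z):
    A,B=onz(p,a,z),onz(p,b,z);d=A-B
    return A,B,np.arctan2(-d[0],d[1])
print('bail',yw(T,t(100,240),t(400,250),.175))
print('packbot',yw(T,t(110,400),t(495,411),.065))
print('arm',[(lambda A,B:(A,B,np.arctan2((A-B)[1],(A-B)[0])))(onz(T,t(*a),.225),onz(T,t(*b),.225)) for a,b in(((183,45),(152,262)),((245,20),(212,268)))])
print('bailS',yw(S,s(428,215),s(280,100),.175))
tf=lambda u,v:((u+.5)/4.5-.5+130,(v+.5)/4.5-.5+80)
print('trayT',yw(T,tf(85,553),tf(410,580),.014), yw(T,tf(131,218),tf(443,238),.014))
print('postback',onz(T,tf(172,88),.227),onz(T,tf(220,93),.227))
E
python3 packfit.py
```

```text
bail (array([0.5288, 0.2337, 0.175 ]), array([0.5243, 0.139 , 0.175 ]), np.float64(-0.04740243840533768))
packbot (array([0.5031, 0.2618, 0.065 ]), array([0.4979, 0.1249, 0.065 ]), np.float64(-0.03797997378130238))
arm [(array([0.5735, 0.1963, 0.225 ]), array([0.5069, 0.2021, 0.225 ]), np.float64(-0.08715550434121239)), (array([0.581, 0.178, 0.225]), array([0.5049, 0.1843, 0.225 ]), np.float64(-0.08228763467838238))]
bailS (array([0.5329, 0.2406, 0.175 ]), array([0.5286, 0.1831, 0.175 ]), np.float64(-0.07367915269443776))
trayT (array([0.46  , 0.2928, 0.014 ]), array([0.4433, 0.1044, 0.014 ]), np.float64(-0.08800389964073127)) (array([0.6637, 0.2764, 0.014 ]), array([0.6478, 0.0882, 0.014 ]), np.float64(-0.08424960302798326))
postback [0.6439 0.1949 0.227 ] [0.6408 0.172  0.227 ]
```

```bash
cat >> h.py <<'E'
def plan(pos,R,n,rnd=(0,3),cur=None):
    """rows from measured pose to (pos,R) in n rows"""
    s=observe() if cur is None else cur
    p0=np.array(s['tool_pos']);R0=Ro.from_euler('xyz',s['tool_rot'])
    rv=(R0.inv()*R).as_rotvec()/n
    d=(np.array(pos)-p0)/n
    print('pose',p0,s['tool_rot'],'F',np.array(s['contact_force']),'t',s['time'],'total',d*n,rv*n)
    out=[]
    Rc=R0
    for i in range(n):
        o=Rc.inv().apply(d)*1000
        out.append('{"offset": %s, "rotation": %s}'%([round(float(v),rnd[0]) for v in o],[round(float(v),rnd[1]) for v in rv]))
        Rc=Rc*Ro.from_rotvec(rv)
    print('['+', '.join(out)+']')
def tool(yaw,tilt):  # tool pointing down, tilt about tool y
    return Ro.from_euler('xyz',[np.pi,0,yaw])*Ro.from_rotvec([0,tilt,0])
E
python3 - <<'E'
from h import *
R=tool(1.516,.15);print(R.as_matrix())
plan([.526,.137,.33],R,12)
E
```

```text
[[ 0.0542  0.9985  0.0082]
 [ 0.9873 -0.0548  0.1492]
 [ 0.1494  0.     -0.9888]]
pose [0.1936 0.488  0.2922] [ 3.1415 -0.      2.7638] F [ 0.5035 -0.2522 -0.2788] t 1.3 total [ 0.3324 -0.351   0.0378] [-0.0935  0.1299  1.2453]
[{"offset": [-37.0, -17.0, -3.0], "rotation": [-0.008, 0.011, 0.104]}, {"offset": [-38.0, -13.0, -4.0], "rotation": [-0.008, 0.011, 0.104]}, {"offset": [-39.0, -9.0, -4.0], "rotation": [-0.008, 0.011, 0.104]}, {"offset": [-40.0, -5.0, -5.0], "rotation": [-0.008, 0.011, 0.104]}, {"offset": [-40.0, -1.0, -5.0], "rotation": [-0.008, 0.011, 0.104]}, {"offset": [-40.0, 3.0, -6.0], "rotation": [-0.008, 0.011, 0.104]}, {"offset": [-39.0, 8.0, -6.0], "rotation": [-0.008, 0.011, 0.104]}, {"offset": [-38.0, 12.0, -6.0], "rotation": [-0.008, 0.011, 0.104]}, {"offset": [-37.0, 16.0, -7.0], "rotation": [-0.008, 0.011, 0.104]}, {"offset": [-35.0, 19.0, -7.0], "rotation": [-0.008, 0.011, 0.104]}, {"offset": [-33.0, 23.0, -7.0], "rotation": [-0.008, 0.011, 0.104]}, {"offset": [-30.0, 26.0, -7.0], "rotation": [-0.008, 0.011, 0.104]}]
```

Request:
apply_moves(motion=[{"offset": [-30, -14, -20], "rotation": [-0.008, 0.011, 0.104]}, {"offset": [-32, -11, -20], "rotation": [-0.008, 0.011, 0.104]}, {"offset": [-37, -9, -10], "rotation": [-0.008, 0.011, 0.104]}, {"offset": [-39, -5, -5], "rotation": [-0.008, 0.011, 0.104]}, {"offset": [-39, -1, -3], "rotation": [-0.008, 0.011, 0.104]}, {"offset": [-39, 3, -3], "rotation": [-0.008, 0.011, 0.104]}, {"offset": [-39, 8, -3], "rotation": [-0.008, 0.011, 0.104]}, {"offset": [-38, 12, -3], "rotation": [-0.008, 0.011, 0.104]}, {"offset": [-37, 16, -3], "rotation": [-0.008, 0.011, 0.104]}, {"offset": [-35, 19, -3], "rotation": [-0.008, 0.011, 0.104]}, {"offset": [-33, 23, -3], "rotation": [-0.008, 0.011, 0.104]}, {"offset": [-30, 26, -3], "rotation": [-0.008, 0.011, 0.104]}])

```text
time: 2.3
tool_pos: [0.5122, 0.1365, 0.3452]
tool_rot: [3.14, -0.162, 1.471]
contact_force: [0.9, 0.9, -0.0]
opening: 0.0919
```

```bash
python3 - <<'E'
from h import *
R=tool(1.516,.15)
plan([.526,.137,.33],R,3,(0,3))
print(observe()['qpos'])
E
```

```text
pose [0.5122 0.1365 0.3452] [ 3.1399 -0.162   1.4707] F [ 0.9221  0.8618 -0.0179] t 2.3 total [ 0.0138  0.0005 -0.0152] [ 0.0087 -0.0119 -0.0447]
[{"offset": [-0.0, 5.0, 5.0], "rotation": [0.003, -0.004, -0.015]}, {"offset": [-0.0, 5.0, 5.0], "rotation": [0.003, -0.004, -0.015]}, {"offset": [-0.0, 5.0, 5.0], "rotation": [0.003, -0.004, -0.015]}]
[0.0384 0.292  1.4573 0.1635 1.3707 0.1078]
```

Request:
apply_moves(motion=[{"offset": [0, 5, 5], "rotation": [0.003, -0.004, -0.015]}, {"offset": [0, 5, 5], "rotation": [0.003, -0.004, -0.015]}, {"offset": [0, 5, 5], "rotation": [0.003, -0.004, -0.015]}, {"offset": [0, 0, 20], "rotation": [0, 0, 0]}, {"offset": [0, 0, 0], "rotation": [0, 0, 0]}])

```text
time: 2.72
tool_pos: [0.5326, 0.1345, 0.3078]
tool_rot: [3.141, -0.147, 1.509]
contact_force: [-2.0, 0.4, -0.2]
opening: 0.0913
```

```bash
cat > look.py <<'E'
from h import *
import sys,pickle
tag=sys.argv[1];u0,u1,v0,v1=map(int,sys.argv[3:7]);n=sys.argv[2];f=min(800//(u1-u0),600//(v1-v0))
p=read_camera(n);pickle.dump(p,open(n+tag+'.pkl','wb'))
cv2.imwrite(f'pics/{n}{tag}.png',cv2.resize(p['img'][v0:v1,u0:u1,::-1],None,fx=f,fy=f,interpolation=cv2.INTER_CUBIC));print('scale',f)
for q in sys.argv[7:]: print(q,[(np.array(a['location']),round(a['score'],2)) for a in tip_of(q,p)[:2]])
s=observe();print(s['time'],np.array(s['tool_pos']),np.array(s['tool_rot']),np.array(s['contact_force']),np.array(s['torque']))
E
python3 look.py 1 scene 180 380 150 350; python3 look.py 1 top 120 250 60 230
```

```text
scale 3
2.7667 [0.5333 0.1346 0.3101] [ 3.1379 -0.1479  1.5098] [-0.849  -0.0761  0.2882] [-0.14    0.0683 -0.0092]
scale 3
2.8167 [0.5337 0.1345 0.3115] [ 3.1355 -0.1482  1.5098] [0.581  0.4603 0.7817] [-0.1413 -0.0149 -0.0417]
```

View pics/scene1.png

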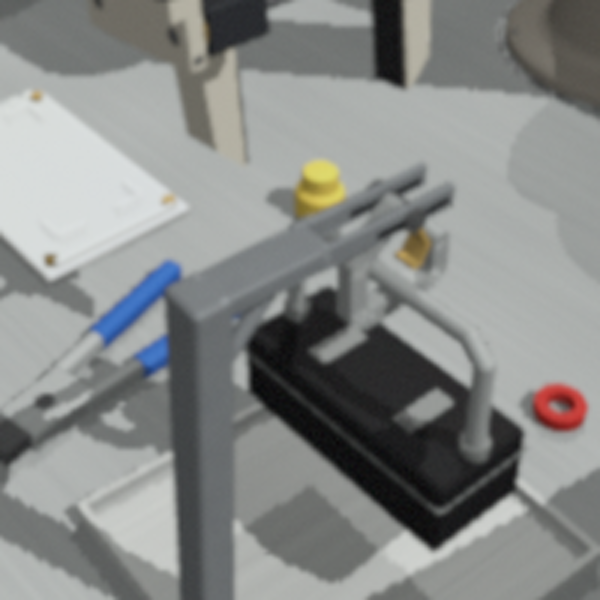

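View pics/top1.png

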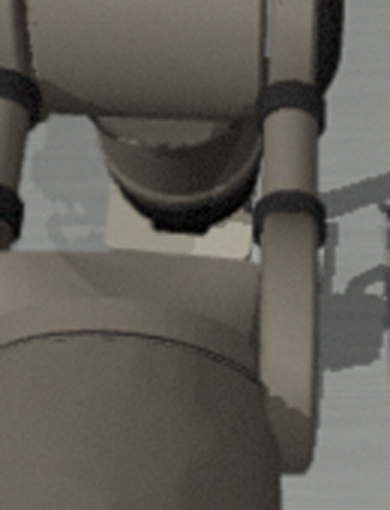

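```bash
python3 - <<'E'
from h import *
import pickle
p=pickle.load(open('scene1.pkl','rb'))
s=observe();P=np.array([.5333,.1346,.3101]);R=Ro.from_euler('xyz',s['tool_rot'])
for sy in(-1,1):
  for x in(-9.5,9.5):
    for y in (46,65): print(sy,x,y,(proj(p,P+R.apply(np.array([x,sy*y,66])/1e3))[0]-[180,150])*3)
plan([.526,.137,.226],tool(1.516,.15),6)
E
```

```text
-1 -9.5 46 [374.6829  75.801 ]
-1 -9.5 65 [403.365   62.8332]
-1 9.5 46 [402.7147  87.8456]
-1 9.5 65 [431.5816  74.3897]
1 -9.5 46 [221.6323 144.9333]
1 -9.5 65 [186.8297 160.6382]
1 9.5 46 [248.2048 159.7519]
1 9.5 65 [212.9616 176.1264]
pose [0.5337 0.1345 0.3115] [ 3.1355 -0.1482  1.5098] F [0.581  0.4603 0.7817] t 2.8167 total [-0.0077  0.0025 -0.0855] [ 0.007   0.0018 -0.0062]
[{"offset": [-2.0, -1.0, 14.0], "rotation": [0.001, 0.0, -0.001]}, {"offset": [-2.0, -1.0, 14.0], "rotation": [0.001, 0.0, -0.001]}, {"offset": [-2.0, -1.0, 14.0], "rotation": [0.001, 0.0, -0.001]}, {"offset": [-2.0, -1.0, 14.0], "rotation": [0.001, 0.0, -0.001]}, {"offset": [-2.0, -1.0, 14.0], "rotation": [0.001, 0.0, -0.001]}, {"offset": [-2.0, -1.0, 14.0], "rotation": [0.001, 0.0, -0.001]}]
```

Request:
apply_moves(motion=[{"offset": [-2, -1, 14], "rotation": [0.001, 0, -0.001]}, {"offset": [-2, -1, 14], "rotation": [0.001, 0, -0.001]}, {"offset": [-2, -1, 14], "rotation": [0.001, 0, -0.001]}, {"offset": [-2, -2, 14], "rotation": [0.001, 0, -0.001]}, {"offset": [0, 0, 0], "rotation": [0, 0, 0]}])

```text
time: 3.23
tool_pos: [0.5293, 0.1401, 0.2604]
tool_rot: [3.127, -0.149, 1.527]
contact_force: [-0.6, 0.8, -0.8]
opening: 0.0918
```

```bash
python3 - <<'E'
from h import *
plan([.526,.137,.226],tool(1.516,.15),3,(1,3))
E
```

```text
pose [0.5293 0.1401 0.2604] [ 3.1272 -0.1494  1.5269] F [-0.5886  0.8214 -0.8268] t 3.2333 total [-0.0033 -0.0031 -0.0344] [0.0128 0.0005 0.0108]
[{"offset": [-2.8, -1.2, 11.2], "rotation": [0.004, 0.0, 0.004]}, {"offset": [-2.8, -1.2, 11.2], "rotation": [0.004, 0.0, 0.004]}, {"offset": [-2.8, -1.1, 11.2], "rotation": [0.004, 0.0, 0.004]}]
```

Request:
apply_moves(motion=[{"offset": [-3, -1, 11], "rotation": [0.004, 0, 0.004]}, {"offset": [-3, -1, 11], "rotation": [0.004, 0, 0.004]}, {"offset": [-3, -1, 6], "rotation": [0.004, 0, 0.004]}, {"offset": [0, 0, 0], "rotation": [0, 0, 0]}, {"offset": [0, 0, 0], "rotation": [0, 0, 0]}])

```text
time: 3.65
tool_pos: [0.527, 0.137, 0.233]
tool_rot: [3.136, -0.15, 1.518]
contact_force: [0.6, 0.7, 0.8]
opening: 0.0916
```

```bash
python3 look.py 2 scene 180 380 190 340;  python3 - <<'E'
from h import *
plan([.526,.137,.226],tool(1.516,.15),1,(1,3))
E
```

```text
scale 4
3.7 [0.527  0.1369 0.233 ] [ 3.1362 -0.1503  1.5184] [-0.1338  0.0795  0.2495] [-0.1662  0.0411  0.0196]
pose [0.527  0.1369 0.233 ] [ 3.1362 -0.1503  1.5184] F [-0.1338  0.0795  0.2495] t 3.7 total [-0.001   0.0001 -0.007 ] [ 0.005  -0.0003  0.0024]
[{"offset": [-1.0, -1.1, 6.9], "rotation": [0.005, -0.0, 0.002]}]
```

View pics/scene2.png

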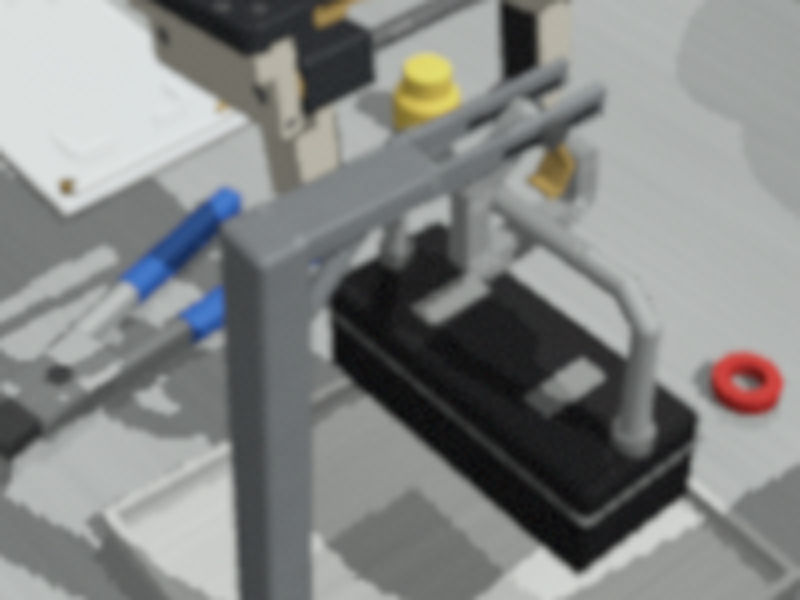

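Request:
apply_moves(motion=[{"offset": [-1, -1, 7], "rotation": [0.005, 0, 0.002]}, {"offset": [0, 0, 0], "rotation": [0, 0, 0]}, {"offset": [0, 0, 0], "rotation": [0, 0, 0]}, {"offset": [0, 0, 0], "rotation": [0, 0, 0]}, {"offset": [0, 0, 0], "rotation": [0, 0, 0]}], grip=0.8, grip_force=10)

```text
time: 4.12
tool_pos: [0.5267, 0.1369, 0.2264]
tool_rot: [3.14, -0.151, 1.516]
contact_force: [0.3, 0.8, -0.3]
opening: 0.0629
```

Request:
apply_moves(motion=[{"offset": [0, 0, 0], "rotation": [0, 0, 0]}, {"offset": [0, 0, 0], "rotation": [0, 0, 0]}, {"offset": [0, 0, 0], "rotation": [0, 0, 0]}, {"offset": [0, 0, 0], "rotation": [0, 0, 0]}, {"offset": [0, 0, 0], "rotation": [0, 0, 0]}, {"offset": [0, 0, 0], "rotation": [0, 0, 0]}, {"offset": [0, 0, 0], "rotation": [0, 0, 0]}])

```text
time: 4.7
tool_pos: [0.527, 0.1369, 0.227]
tool_rot: [3.138, -0.151, 1.516]
contact_force: [-0.1, 0.4, 0.4]
opening: 0.0197
```

```bash
python3 look.py 3 scene 180 380 190 340
```

```text
scale 4
4.75 [0.527  0.1369 0.227 ] [ 3.1384 -0.1508  1.5164] [ 0.2644  0.1898 -0.3975] [-0.1752  0.096   0.0086]
```

View pics/scene3.png

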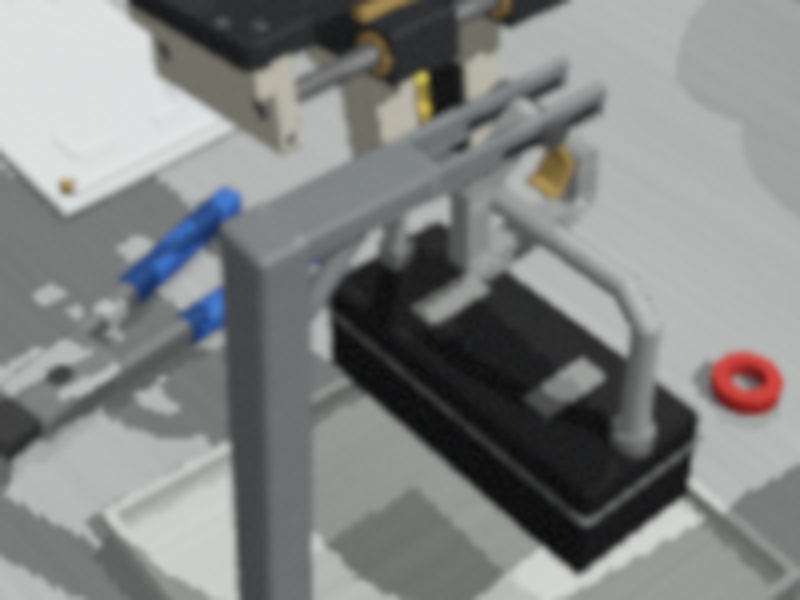

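Request:
apply_moves(motion=[{"offset": [0, 0, 0], "rotation": [0, 0, 0]}, {"offset": [0, 0, 0], "rotation": [0, 0, 0]}, {"offset": [0, 0, 0], "rotation": [0, 0, 0]}], grip=0.86, grip_force=5)

```text
time: 5.0
tool_pos: [0.527, 0.1369, 0.227]
tool_rot: [3.138, -0.151, 1.516]
contact_force: [0.4, 0.6, -0.2]
opening: 0.0133
```

Request:
apply_moves(motion=[{"offset": [0, 0, 0], "rotation": [0, 0, 0]}, {"offset": [0, 0, 0], "rotation": [0, 0, 0]}, {"offset": [0, 0, 0], "rotation": [0, 0, 0]}, {"offset": [0, 0, 0], "rotation": [0, 0, 0]}], grip=0.93)

```text
time: 5.33
tool_pos: [0.5268, 0.1369, 0.2269]
tool_rot: [3.139, -0.151, 1.516]
contact_force: [0.6, 0.0, -0.0]
opening: 0.0099
```

Gripped at 10 mm with no side force. Firm the grip.

Request:
apply_moves(motion=[{"offset": [0, 0, 0], "rotation": [0, 0, 0]}, {"offset": [0, 0, 0], "rotation": [0, 0, 0]}, {"offset": [0, 0, 0], "rotation": [0, 0, 0]}, {"offset": [0, 0, 0], "rotation": [0, 0, 0]}], grip=1, grip_force=50)

```text
time: 5.67
tool_pos: [0.5268, 0.1369, 0.2269]
tool_rot: [3.139, -0.151, 1.516]
contact_force: [0.1, 0.3, 0.5]
opening: 0.0086
```

```bash
python3 look.py 4 scene 180 380 190 340 bail pack nose; python3 - <<'E'
from h import *
R=Ro.from_euler('xyz',observe()['tool_rot'])
c,s=np.cos(-.085),np.sin(-.085)
print('stand -x in tool',R.inv().apply([-c,-s,0]),'up',R.inv().apply([0,0,1]))
E
```

```text
scale 4
bail [(array([0.5298, 0.1885, 0.1743]), 0.88)]
pack [(array([0.5301, 0.1904, 0.062 ]), 0.94)]
nose [(array([0.5059, 0.1947, 0.184 ]), 0.9)]
5.8667 [0.5268 0.1369 0.2269] [ 3.1391 -0.1507  1.5164] [ 0.5807  0.8503 -0.2458] [-0.1742  0.1738 -0.0058]
stand -x in tool [ 0.0303 -0.9995  0.0021] up [ 0.1501  0.0025 -0.9887]
```

Request:
apply_moves(motion=[{"offset": [0.2, 0, -1], "rotation": [0, 0, 0]}, {"offset": [0, 0, 0], "rotation": [0, 0, 0]}, {"offset": [0, 0, 0], "rotation": [0, 0, 0]}])

```text
time: 6.12
tool_pos: [0.5267, 0.1369, 0.2275]
tool_rot: [3.14, -0.15, 1.516]
contact_force: [-0.2, -0.1, -1.0]
opening: 0.0087
```

```bash
cat > st.py <<'E'
from h import *
s=observe();print(round(s['time'],3),np.array(s['tool_pos']),np.array(s['tool_rot']),np.array(s['contact_force']),np.array(s['torque']),s['opening'])
E
python3 st.py
```

```text
6.117 [0.5267 0.1369 0.2275] [ 3.1396 -0.1504  1.5162] [-0.1603 -0.0687 -0.9872] [-0.2304 -0.0006 -0.0133] 0.008681972798587187
```

Request:
apply_moves(motion=[{"offset": [0.2, 0, -1], "rotation": [0, 0, 0]}, {"offset": [0, 0, 0], "rotation": [0, 0, 0]}, {"offset": [0, 0, 0], "rotation": [0, 0, 0]}])

```text
time: 6.37
tool_pos: [0.5265, 0.1368, 0.2279]
tool_rot: [3.141, -0.15, 1.516]
contact_force: [0.9, 0.1, -1.7]
opening: 0.0086
```

```bash
python3 st.py
```

```text
6.367 [0.5265 0.1368 0.2279] [ 3.1409 -0.1498  1.5161] [ 0.9123  0.0592 -1.7426] [-0.3336 -0.0356 -0.0456] 0.008637378694053054
```

Request:
apply_moves(motion=[{"offset": [0.2, 0, -1], "rotation": [0, 0, 0]}, {"offset": [0, 0, 0], "rotation": [0, 0, 0]}, {"offset": [0, 0, 0], "rotation": [0, 0, 0]}])

```text
time: 6.62
tool_pos: [0.526, 0.1367, 0.2283]
tool_rot: [-3.14, -0.149, 1.516]
contact_force: [0.2, -0.5, -3.8]
opening: 0.0085
```

```bash
python3 look.py 5 scene 180 380 190 340 bail pack nose lip
```

```text
scale 4
bail [(array([0.5275, 0.19  , 0.1713]), 0.92)]
pack [(array([0.5246, 0.1874, 0.061 ]), 0.62)]
nose [(array([0.5093, 0.1974, 0.1848]), 0.67)]
lip [(array([0.5173, 0.1954, 0.1846]), 0.84)]
6.8667 [0.526  0.1367 0.2284] [-3.1407 -0.1492  1.5162] [-0.9233 -0.107  -3.3233] [-0.4168  0.0831  0.0351]
```

View pics/scene5.png

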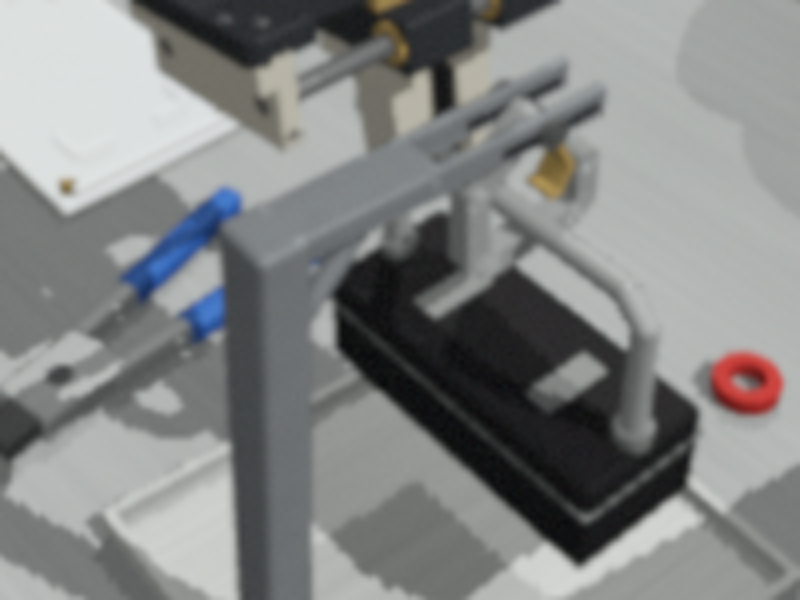

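Request:
apply_moves(motion=[{"offset": [0.2, 0, -1], "rotation": [0, 0, 0]}, {"offset": [0, 0, 0], "rotation": [0, 0, 0]}, {"offset": [0, 0, 0], "rotation": [0, 0, 0]}])

```text
time: 7.12
tool_pos: [0.5258, 0.1367, 0.2292]
tool_rot: [-3.14, -0.149, 1.516]
contact_force: [1.3, -0.4, -4.5]
opening: 0.0086
```

```bash
for i in 1 2 3; do python3 -c "
from h import *
read_camera('scene');exec(open('st.py').read().split('\n',1)[1])"; done
```

```text
7.167 [0.5258 0.1367 0.2292] [-3.1399 -0.1489  1.5162] [-0.3751  0.2181 -4.1737] [-0.4176  0.0497  0.0269] 0.008726767343911116
7.217 [0.5258 0.1368 0.2292] [-3.1399 -0.149   1.5161] [ 0.5924  0.4545 -4.3133] [-0.4598  0.0918  0.0142] 0.00809772134127965
7.267 [0.5259 0.1368 0.2292] [-3.1399 -0.149   1.5161] [ 0.1694 -0.4132 -4.8766] [-0.4769  0.0612  0.0071] 0.008661732571909933
```

Request:
apply_moves(motion=[{"offset": [0, -1, 0], "rotation": [0, 0, 0]}, {"offset": [0, -1, 0], "rotation": [0, 0, 0]}, {"offset": [0, -1, 0], "rotation": [0, 0, 0]}, {"offset": [0, 0, 0], "rotation": [0, 0, 0]}])

```text
time: 7.6
tool_pos: [0.5224, 0.1369, 0.2291]
tool_rot: [-3.14, -0.149, 1.516]
contact_force: [0.4, 0.5, -3.5]
opening: 0.0086
```

```bash
cat > st3.py <<'E'
from h import *
F=[];Q=[]
for i in range(3):
    s=observe();F.append(s['contact_force']);Q.append(s['torque'])
    if i<2: read_camera('scene')
print(round(s['time'],2),np.array(s['tool_pos']),np.array(s['tool_rot']),'F',np.mean(F,0),'T',np.mean(Q,0))
E
python3 st3.py
```

```text
7.7 [0.5226 0.1369 0.2291] [-3.1398 -0.1489  1.5161] F [ 0.1033  0.5066 -4.3314] T [-0.4953  0.078  -0.0103]
```

Request:
apply_moves(motion=[{"offset": [0, -1, 0], "rotation": [0, 0, 0]}, {"offset": [0, -1, 0], "rotation": [0, 0, 0]}, {"offset": [0, -1, 0], "rotation": [0, 0, 0]}, {"offset": [0, 0, 0], "rotation": [0, 0, 0]}])

```text
time: 8.03
tool_pos: [0.5194, 0.1371, 0.2291]
tool_rot: [-3.14, -0.149, 1.516]
contact_force: [-0.6, 0.7, -3.4]
opening: 0.0088
```

```bash
python3 st3.py
```

```text
8.13 [0.5196 0.1371 0.2292] [-3.1403 -0.1489  1.5161] F [-0.055   0.1507 -4.1112] T [-0.4364  0.07   -0.032 ]
```

Request:
apply_moves(motion=[{"offset": [0, -1, 0], "rotation": [0, 0, 0]}, {"offset": [0, -1, 0], "rotation": [0, 0, 0]}, {"offset": [0, 0, 0], "rotation": [0, 0, 0]}])

```text
time: 8.38
tool_pos: [0.5175, 0.1372, 0.2292]
tool_rot: [-3.14, -0.149, 1.516]
contact_force: [0.5, 0.3, -4.0]
opening: 0.0088
```

```bash
python3 look.py 6 scene 240 340 200 275 bail pack nose lip;python3 st3.py
```

```text
scale 8
bail [(array([0.52  , 0.1879, 0.1734]), 0.72)]
pack [(array([0.5165, 0.1869, 0.0626]), 0.79)]
nose [(array([0.509 , 0.196 , 0.1839]), 0.55)]
lip [(array([0.5196, 0.1963, 0.1822]), 0.83), (array([0.5322, 0.1922, 0.1686]), 0.34)]
8.6333 [0.5177 0.1371 0.2292] [-3.1406 -0.149   1.5161] [ 0.3918 -0.5802 -4.4478] [-0.4813  0.0502  0.0691]
8.73 [0.5177 0.1371 0.2292] [-3.1405 -0.1489  1.516 ] F [-0.0496 -0.1689 -4.1401] T [-0.4741  0.069   0.0341]
```

View pics/scene6.png

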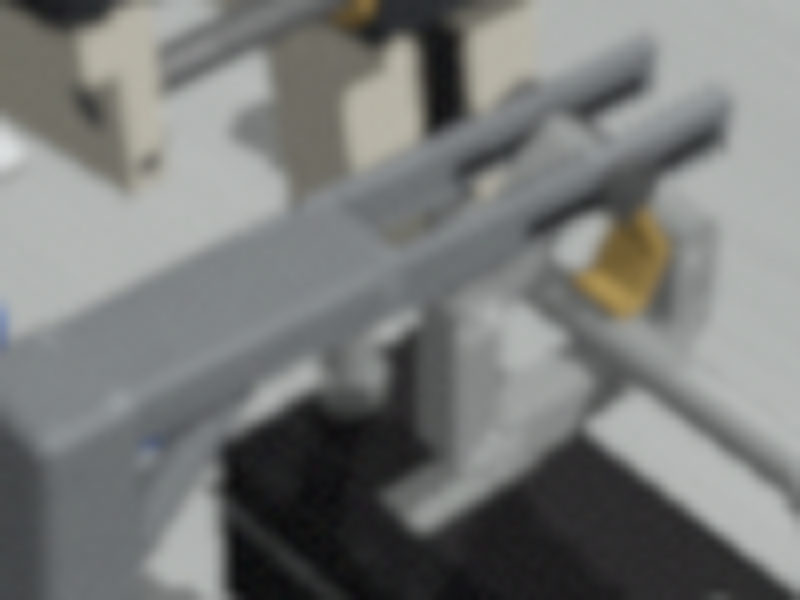

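Request:
apply_moves(motion=[{"offset": [0, -1, 0], "rotation": [0, 0, 0]}, {"offset": [0, -1, 0], "rotation": [0, 0, 0]}, {"offset": [0, 0, 0], "rotation": [0, 0, 0]}])

```text
time: 8.98
tool_pos: [0.5156, 0.1372, 0.2292]
tool_rot: [-3.141, -0.149, 1.516]
contact_force: [0.2, 0.5, -4.2]
opening: 0.0087
```

```bash
python3 st3.py
```

```text
9.08 [0.5158 0.1372 0.2292] [-3.1407 -0.149   1.516 ] F [ 0.2971  0.2802 -4.3033] T [-0.4932  0.0524 -0.0082]
```

Request:
apply_moves(motion=[{"offset": [0, -1, 0], "rotation": [0, 0, 0]}, {"offset": [0, -1, 0], "rotation": [0, 0, 0]}, {"offset": [0, 0, 0], "rotation": [0, 0, 0]}])

```text
time: 9.33
tool_pos: [0.5136, 0.1374, 0.2293]
tool_rot: [-3.141, -0.149, 1.516]
contact_force: [0.3, -0.2, -4.0]
opening: 0.0087
```

```bash
python3 st3.py
```

```text
9.43 [0.5138 0.1373 0.2293] [-3.141 -0.149  1.516] F [ 0.5004 -0.1829 -3.8598] T [-0.4455  0.059   0.0053]
```

Request:
apply_moves(motion=[{"offset": [0, -1, 0], "rotation": [0, 0, 0]}, {"offset": [0, -1, 0], "rotation": [0, 0, 0]}, {"offset": [0, 0, 0], "rotation": [0, 0, 0]}])

```text
time: 9.68
tool_pos: [0.5117, 0.1375, 0.2293]
tool_rot: [-3.141, -0.149, 1.516]
contact_force: [0.6, -0.1, -4.4]
opening: 0.0086
```

```bash
python3 st3.py
```

```text
9.78 [0.5118 0.1374 0.2293] [-3.1414 -0.149   1.516 ] F [ 0.3403  0.4443 -3.9153] T [-0.4569  0.0892  0.0257]
```

Request:
apply_moves(motion=[{"offset": [0, -1, 0], "rotation": [0, 0, 0]}, {"offset": [0, -1, 0], "rotation": [0, 0, 0]}, {"offset": [0, 0, 0], "rotation": [0, 0, 0]}])

```text
time: 10.03
tool_pos: [0.51, 0.1375, 0.2295]
tool_rot: [3.141, -0.149, 1.516]
contact_force: [0.4, 0.2, -4.6]
opening: 0.0084
```

```bash
python3 look.py 7 scene 240 340 200 275 bail pack nose lip;python3 st3.py
```

```text
scale 8
bail [(array([0.5142, 0.1916, 0.1741]), 0.83), (array([ 0.4878, -0.181 ,  0.0002]), 0.7)]
pack [(array([0.5109, 0.1862, 0.0614]), 0.74)]
nose [(array([0.5086, 0.1929, 0.1851]), 0.95)]
lip [(array([0.5192, 0.1943, 0.1824]), 0.57)]
10.2833 [0.51   0.1375 0.2294] [ 3.1412 -0.1491  1.5159] [-0.1909 -0.2538 -4.0169] [-0.4083 -0.0353 -0.1048]
10.38 [0.51   0.1375 0.2294] [ 3.1412 -0.1491  1.5158] F [ 0.2321 -0.4952 -3.831 ] T [-0.4466 -0.0153 -0.0712]
```

View pics/scene7.png

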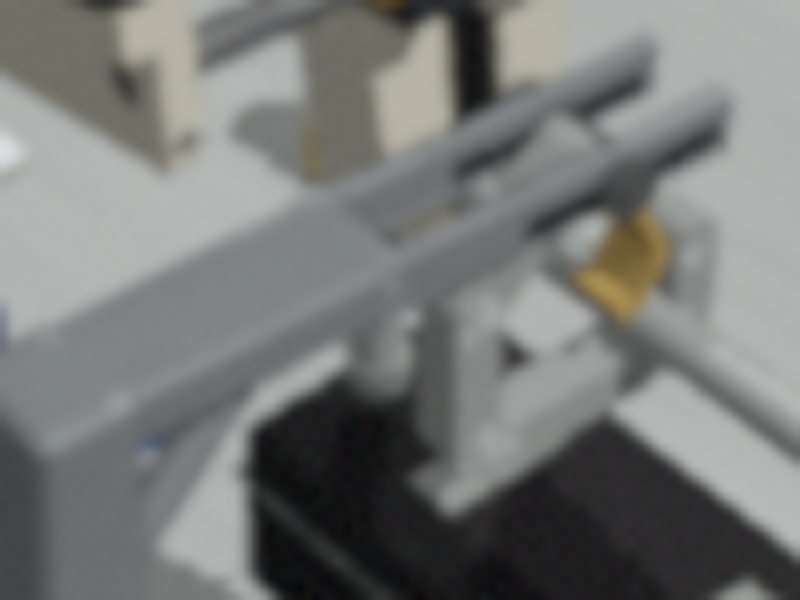

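Request:
apply_moves(motion=[{"offset": [0, -0.5, 0], "rotation": [0, 0, 0]}, {"offset": [0.2, -0.3, -1], "rotation": [0, 0, 0]}, {"offset": [0.2, -0.3, -1], "rotation": [0, 0, 0]}, {"offset": [0, -0.2, 0], "rotation": [0, 0, 0]}])

```text
time: 10.72
tool_pos: [0.5096, 0.1375, 0.2317]
tool_rot: [3.139, -0.149, 1.515]
contact_force: [2.2, 0.6, -3.9]
opening: 0.0087
```

```bash
python3 st3.py
```

```text
10.82 [0.5095 0.1376 0.2316] [ 3.1391 -0.1491  1.5154] F [ 2.3347  0.3681 -4.7241] T [-0.5172 -0.2389 -0.158 ]
```

Request:
apply_moves(motion=[{"offset": [0.2, -0.1, -1], "rotation": [0, 0, 0]}, {"offset": [0.2, -0.1, -1], "rotation": [0, 0, 0]}, {"offset": [0.2, -0.1, -1], "rotation": [0, 0, 0]}])

```text
time: 11.07
tool_pos: [0.5093, 0.1375, 0.2345]
tool_rot: [3.139, -0.149, 1.515]
contact_force: [1.4, -0.3, -7.0]
opening: 0.0087
```

```bash
python3 st3.py
```

```text
11.17 [0.5094 0.1376 0.2346] [ 3.1389 -0.1488  1.5152] F [ 1.9338 -0.3162 -6.2545] T [-0.6821 -0.3218 -0.1874]
```

```bash
python3 look.py 8 scene 240 340 200 275 bail nose lip
```

```text
scale 8
bail [(array([0.5132, 0.1911, 0.1781]), 0.55)]
nose [(array([0.5095, 0.1961, 0.1838]), 0.94)]
lip [(array([0.5201, 0.1942, 0.1843]), 0.78)]
11.3667 [0.5094 0.1375 0.2345] [ 3.1389 -0.1488  1.5151] [ 2.6436 -0.2681 -6.6635] [-0.7152 -0.3808 -0.1656]
```

View pics/scene8.png

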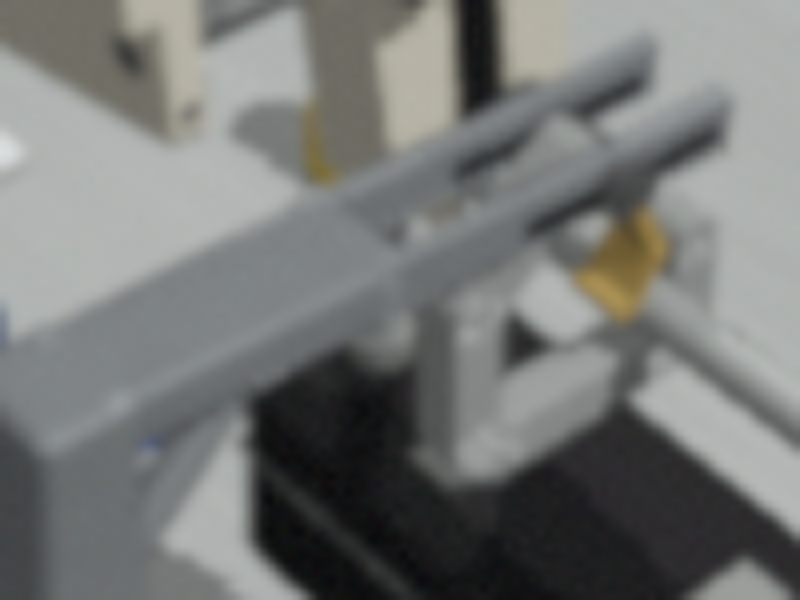

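Request:
apply_moves(motion=[{"offset": [0.2, -0.2, -1], "rotation": [0, 0, 0]}, {"offset": [0.2, -0.2, -1], "rotation": [0, 0, 0]}])

```text
time: 11.53
tool_pos: [0.5092, 0.1376, 0.2364]
tool_rot: [3.139, -0.149, 1.515]
contact_force: [3.2, -0.0, -7.1]
opening: 0.0086
```

```bash
python3 st3.py
```

```text
11.63 [0.5092 0.1376 0.2366] [ 3.1384 -0.1488  1.515 ] F [ 3.3599  0.1212 -6.5665] T [-0.7254 -0.49   -0.2484]
```

Request:
apply_moves(motion=[{"offset": [0.2, 0.2, -1], "rotation": [0, 0, 0]}, {"offset": [0.2, 0.1, -1], "rotation": [0, 0, 0]}])

```text
time: 11.8
tool_pos: [0.5094, 0.1377, 0.2385]
tool_rot: [3.139, -0.149, 1.515]
contact_force: [3.4, -0.1, -6.8]
opening: 0.0086
```

```bash
python3 st3.py
```

```text
11.9 [0.5094 0.1377 0.2386] [ 3.1387 -0.1487  1.515 ] F [ 2.8709 -0.2355 -7.0918] T [-0.7139 -0.3738 -0.2176]
```

```bash
python3 look.py 9 scene 240 340 200 275 bail nose lip
```

```text
scale 8
bail [(array([0.5148, 0.1898, 0.1838]), 0.59), (array([ 0.4859, -0.1785,  0.0085]), 0.55)]
nose [(array([0.5069, 0.1959, 0.1851]), 0.67), (array([0.3894, 0.2089, 0.0021]), 0.55)]
lip [(array([0.5178, 0.193 , 0.1844]), 0.94)]
12.1 [0.5094 0.1377 0.2385] [ 3.1387 -0.1487  1.5149] [ 3.4491 -0.8717 -5.9904] [-0.6456 -0.4252 -0.1649]
```

View pics/scene9.png

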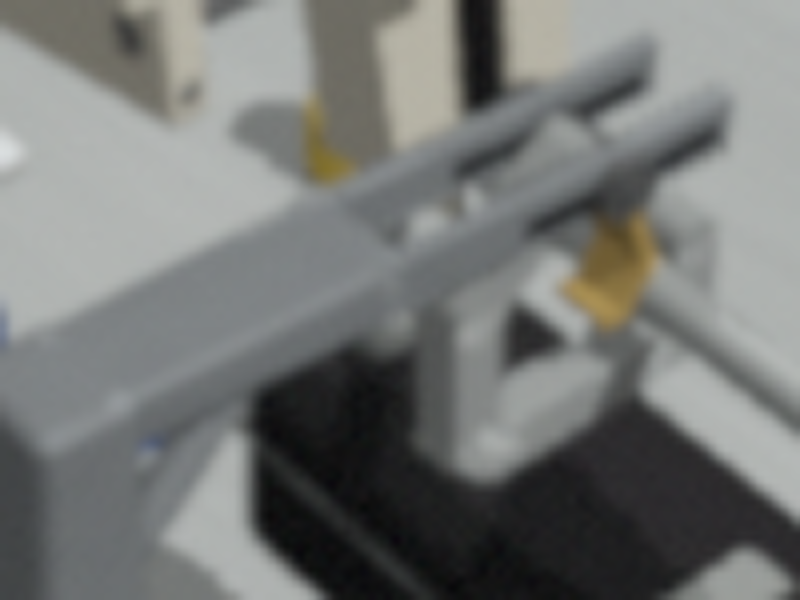

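Request:
apply_moves(motion=[{"offset": [0.2, 0.1, -1], "rotation": [0, 0, 0]}, {"offset": [0.2, 0.1, -1], "rotation": [0, 0, 0]}])

```text
time: 12.27
tool_pos: [0.5095, 0.1377, 0.2403]
tool_rot: [3.139, -0.149, 1.515]
contact_force: [2.7, -0.4, -7.8]
opening: 0.0082
```

```bash
python3 st3.py
```

```text
12.37 [0.5095 0.1377 0.2404] [ 3.1392 -0.1486  1.5149] F [ 2.5832 -0.5189 -7.4816] T [-0.7662 -0.3934 -0.202 ]
```

Request:
apply_moves(motion=[{"offset": [0.2, 0, -1], "rotation": [0, 0, 0]}, {"offset": [0.2, 0, -1], "rotation": [0, 0, 0]}])

```text
time: 12.53
tool_pos: [0.5094, 0.1378, 0.2422]
tool_rot: [3.14, -0.148, 1.515]
contact_force: [3.7, -0.8, -8.5]
opening: 0.0087
```

```bash
python3 look.py 10 scene 240 340 200 275;python3 st3.py
```

```text
scale 8
12.5833 [0.5094 0.1378 0.2424] [ 3.1396 -0.1484  1.5149] [ 1.951  -0.1032 -8.4168] [-0.8011 -0.3679 -0.2125]
12.68 [0.5094 0.1378 0.2423] [ 3.1395 -0.1484  1.5149] F [ 2.5329  0.4186 -8.4387] T [-0.7835 -0.4018 -0.2235]
```

View pics/scene10.png

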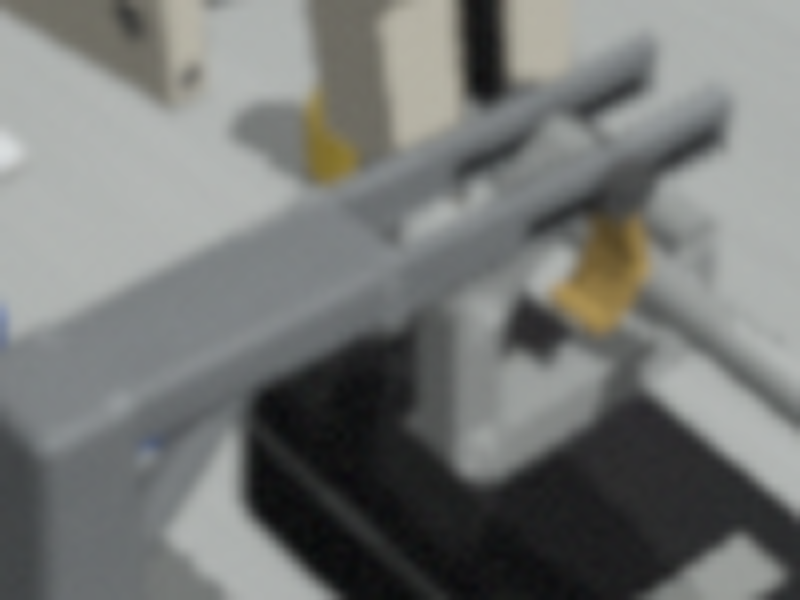

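Request:
apply_moves(motion=[{"offset": [0.2, 0.3, -1], "rotation": [0, 0, 0]}, {"offset": [0.2, 0.1, -1], "rotation": [0, 0, 0]}])

```text
time: 12.85
tool_pos: [0.5095, 0.1379, 0.244]
tool_rot: [3.141, -0.148, 1.515]
contact_force: [2.0, 0.5, -7.7]
opening: 0.0081
```

```bash
python3 st3.py
```

```text
12.95 [0.5095 0.1379 0.2441] [ 3.1406 -0.1483  1.5149] F [ 1.8762  0.2168 -7.8317] T [-0.7487 -0.3461 -0.1689]
```

Request:
apply_moves(motion=[{"offset": [0.2, 0, -1], "rotation": [0, 0, 0]}, {"offset": [0.2, 0, -1], "rotation": [0, 0, 0]}])

```text
time: 13.12
tool_pos: [0.5096, 0.138, 0.2464]
tool_rot: [3.14, -0.148, 1.515]
contact_force: [2.3, -0.8, -5.8]
opening: 0.0089
```

```bash
python3 look.py 11 scene 240 340 200 275;python3 st3.py
```

```text
scale 8
13.1667 [0.5097 0.1381 0.2467] [ 3.1398 -0.1486  1.5149] [ 2.2519 -0.6088 -5.183 ] [-0.5111 -0.2456 -0.1484]
13.27 [0.5097 0.1381 0.2467] [ 3.1397 -0.1487  1.5149] F [ 2.5155 -0.6385 -4.6108] T [-0.5262 -0.2603 -0.1669]
```

View pics/scene11.png

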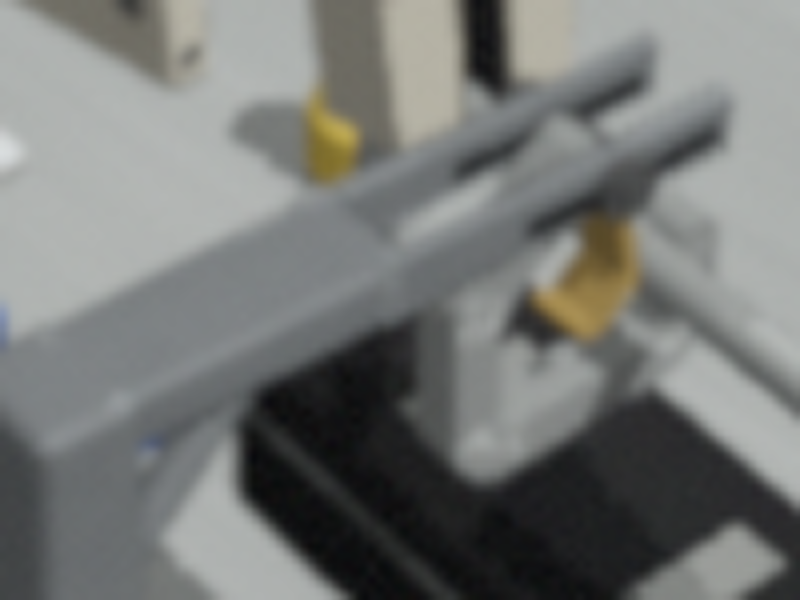

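Request:
apply_moves(motion=[{"offset": [0.2, 0, -1], "rotation": [0, 0, 0]}, {"offset": [0.2, 0, -1], "rotation": [0, 0, 0]}, {"offset": [0.2, 0, -1], "rotation": [0, 0, 0]}])

```text
time: 13.52
tool_pos: [0.5092, 0.1385, 0.2505]
tool_rot: [3.14, -0.149, 1.515]
contact_force: [0.6, -0.6, -4.1]
opening: 0.0086
```

```bash
python3 st3.py
```

```text
13.62 [0.5092 0.1386 0.2505] [ 3.1402 -0.1493  1.5155] F [-0.0722 -0.1173 -3.699 ] T [-0.4163  0.1051 -0.0149]
```

Request:
apply_moves(motion=[{"offset": [0.2, 0, -1], "rotation": [0, 0, 0]}, {"offset": [0.2, 0, -1], "rotation": [0, 0, 0]}, {"offset": [0.2, 0, -1], "rotation": [0, 0, 0]}])

```text
time: 13.87
tool_pos: [0.5081, 0.1389, 0.2534]
tool_rot: [-3.14, -0.149, 1.516]
contact_force: [-1.8, 0.6, -4.6]
opening: 0.0086
```

```bash
python3 look.py 12 scene 240 340 200 275 bail nose lip;python3 st3.py
```

```text
scale 8
bail [(array([0.5098, 0.1946, 0.1952]), 0.66)]
nose [(array([0.51  , 0.1967, 0.183 ]), 0.67)]
lip [(array([0.5188, 0.1943, 0.1839]), 0.83), (array([0.5073, 0.1962, 0.1827]), 0.52)]
14.0667 [0.5084 0.1389 0.2535] [-3.1408 -0.1493  1.5158] [-0.9144  0.812  -4.5399] [-0.444   0.2358  0.0728]
14.17 [0.5084 0.1389 0.2534] [-3.1409 -0.1493  1.5157] F [-1.1486  0.2969 -4.4252] T [-0.3909  0.2198  0.0579]
```

View pics/scene12.png

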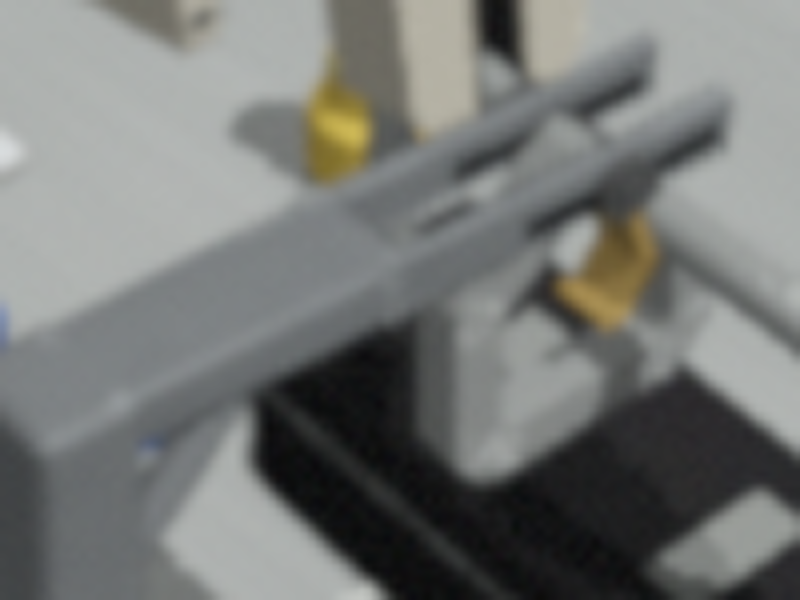

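Request:
apply_moves(motion=[{"offset": [0.1, -1, -1], "rotation": [0, 0, 0]}, {"offset": [0, -1, -0.5], "rotation": [0, 0, 0]}, {"offset": [0, -1, 0], "rotation": [0, 0, 0]}])

```text
time: 14.42
tool_pos: [0.5055, 0.1389, 0.2549]
tool_rot: [-3.141, -0.149, 1.516]
contact_force: [-0.5, -0.0, -4.8]
opening: 0.0084
```

```bash
python3 st3.py
```

```text
14.52 [0.5054 0.1389 0.2549] [-3.1409 -0.1493  1.5156] F [-0.118  -0.0697 -4.394 ] T [-0.4455  0.0841 -0.0051]
```

Request:
apply_moves(motion=[{"offset": [0, -1, 0], "rotation": [0, 0, 0]}, {"offset": [0, -1, 0], "rotation": [0, 0, 0]}, {"offset": [0, -1, 0], "rotation": [0, 0, 0]}])

```text
time: 14.77
tool_pos: [0.5029, 0.139, 0.2552]
tool_rot: [3.14, -0.15, 1.515]
contact_force: [1.2, 0.3, -2.9]
opening: 0.0086
```

```bash
python3 look.py 13 scene 240 340 200 275 bail nose lip;python3 st3.py
```

```text
scale 8
bail [(array([0.504 , 0.1914, 0.1995]), 0.9)]
nose [(array([0.5092, 0.1964, 0.1851]), 0.73), (array([0.5002, 0.1851, 0.0877]), 0.71)]
lip [(array([0.5029, 0.1867, 0.0847]), 0.72), (array([0.5167, 0.1944, 0.1845]), 0.61)]
14.9667 [0.5027 0.139  0.2552] [ 3.1409 -0.1494  1.5155] [ 0.5511 -0.0763 -3.3326] [-0.3639  0.1265  0.0023]
15.07 [0.5027 0.139  0.2551] [ 3.141  -0.1494  1.5154] F [-0.113  -0.2383 -3.2369] T [-0.3697  0.0994  0.0338]
```

View pics/scene13.png

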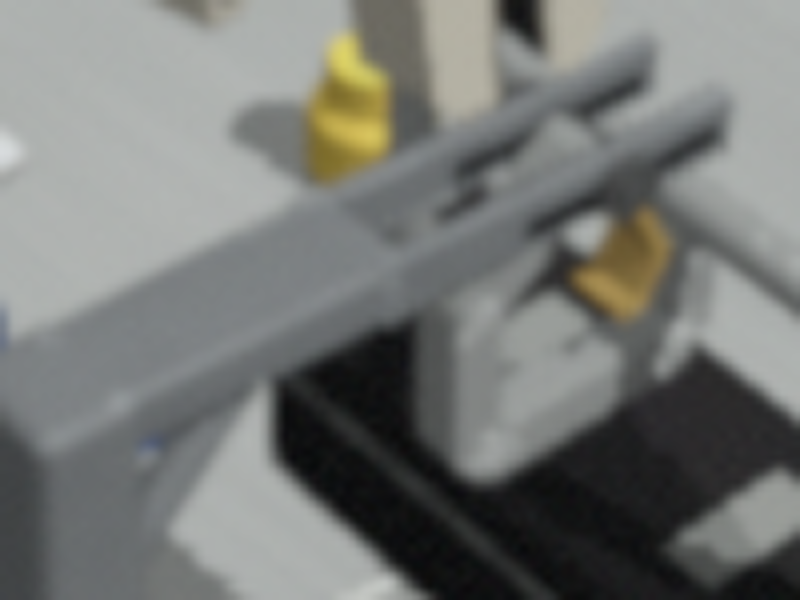

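Request:
apply_moves(motion=[{"offset": [0.2, 0, -1.5], "rotation": [0, 0, 0]}, {"offset": [0, -1.5, 0], "rotation": [0, 0, 0]}, {"offset": [0, -1.5, 0], "rotation": [0, 0, 0]}, {"offset": [0, -1.5, 0], "rotation": [0, 0, 0]}])

```text
time: 15.4
tool_pos: [0.498, 0.1391, 0.2564]
tool_rot: [-3.142, -0.149, 1.515]
contact_force: [0.1, -0.4, -4.1]
opening: 0.0086
```

```bash
python3 st3.py
```

```text
15.5 [0.4978 0.1392 0.2564] [-3.1412 -0.1491  1.5154] F [-0.6623 -0.111  -4.3528] T [-0.464   0.0658 -0.0029]
```

Request:
apply_moves(motion=[{"offset": [0, -2, 0], "rotation": [0, 0, 0]}, {"offset": [0, -2, 0], "rotation": [0, 0, 0]}, {"offset": [0, -2, 0], "rotation": [0, 0, 0]}])

```text
time: 15.75
tool_pos: [0.4915, 0.1395, 0.2563]
tool_rot: [-3.141, -0.149, 1.515]
contact_force: [0.4, 0.1, -4.5]
opening: 0.0087
```

```bash
python3 st3.py
```

```text
15.85 [0.4913 0.1395 0.2563] [-3.141  -0.149   1.5154] F [-0.3388  0.1959 -4.3095] T [-0.4083  0.0935  0.0375]
```

Request:
apply_moves(motion=[{"offset": [0, -5, 0], "rotation": [0, 0, 0]}, {"offset": [0, -8, 0], "rotation": [0, 0, 0]}, {"offset": [0, -8, 0], "rotation": [0, 0, 0]}, {"offset": [0, -8, 0], "rotation": [0, 0, 0]}, {"offset": [0, -8, 0], "rotation": [0, 0, 0]}, {"offset": [0, -6, 0], "rotation": [0, 0, 0]}, {"offset": [0, -4, 0], "rotation": [0, 0, 0]}, {"offset": [0, 0, 0], "rotation": [0, 0, 0]}])

```text
time: 16.52
tool_pos: [0.4381, 0.1425, 0.2564]
tool_rot: [-3.14, -0.149, 1.516]
contact_force: [-0.2, -0.4, -3.9]
opening: 0.0083
```

```bash
python3 look.py 14 scene 200 400 170 320 bail pack pack_centre nose;python3 st3.py
```

```text
scale 4
bail [(array([0.4393, 0.1962, 0.1972]), 0.56), (array([0.5176, 0.1936, 0.1828]), 0.56)]
pack [(array([0.433 , 0.1872, 0.0844]), 0.93)]
pack_centre [(array([0.4358, 0.1913, 0.1086]), 0.88)]
nose [(array([0.5098, 0.1968, 0.1839]), 0.88)]
16.7667 [0.4396 0.1423 0.2563] [-3.1414 -0.1491  1.5154] [ 0.0551  1.1629 -4.6232] [-0.46    0.0632  0.0034]
16.87 [0.4395 0.1423 0.2562] [-3.1409 -0.1491  1.5154] F [ 0.1475  0.1661 -4.6884] T [-0.443   0.0634 -0.0069]
```

View pics/scene14.png

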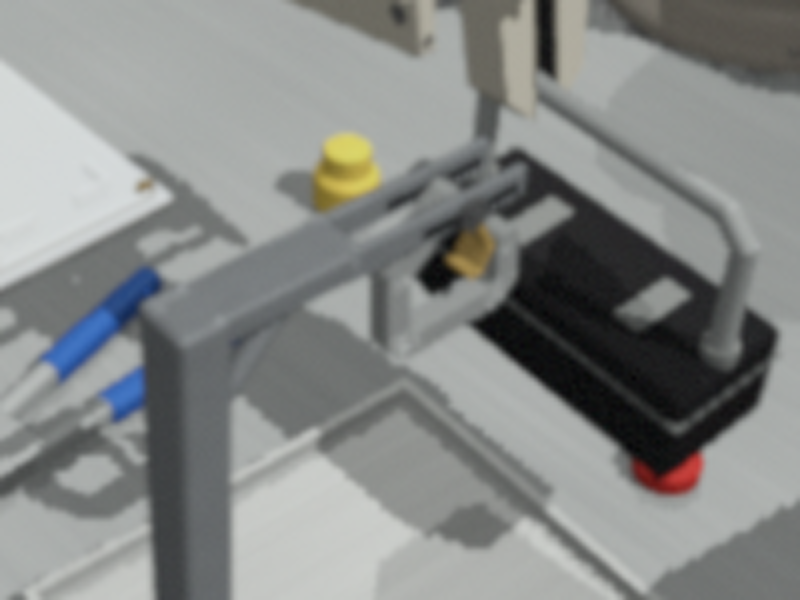

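```bash
cat > gripfit.py <<'E'
from h import *
from scipy.optimize import least_squares
# pack pose given tool pose & params (a tilt of bar, phi about bar, s along bar [m])
def pack_pose(P,R,q,d=.0522):
    a,phi,s=q
    # at a=0 bar = tool x rotated about tool y by +-.15 so horizontal
    u=R.apply([1,0,0]); y_t=R.apply([0,1,0])
    Rb0=Ro.from_matrix(np.stack([y_t,u,np.cross(y_t,u)],1)) # x=jaw(stand +x), y=bar(+y), z up
    Rb=Rb0*Ro.from_rotvec([-.15+a,0,0])*Ro.from_rotvec([0,phi,0])
    mid=P+R.apply([0,0,d])+Rb.apply([0,s,0])
    org=mid+Rb.apply([0,0,-.114])
    return org,Rb
def fit(cams,P,R,obs,q0=(0,0,.048)):
    def f(q):
        o,Rb=pack_pose(P,R,q)
        r=[proj(cams[c],o+Rb.apply(np.array(X)/1e3))[0]-uv for c,uv,X in obs]
        return np.concatenate(r+[np.array([(q[2]-.048)/.003])])
    return least_squares(f,q0,loss='soft_l1')
E
cat > g1.py <<'E'
from gripfit import *
import pickle
p=pickle.load(open('scene14.pkl','rb'))
P=np.array([.4395,.1423,.2563]);R=Ro.from_euler('xyz',[-3.1412,-.1491,1.5154])
g=lambda u,v:((u+.5)/4-.5+200,(v+.5)/4-.5+170)
obs=[('s',g(660,475),(29,69,1)),('s',g(762,402),(-29,69,1)),('s',g(722,350),(0,62,50)),('s',g(776,335),(-29,69,49)),('s',g(700,190),(0,50,114)),('s',g(518,150),(-29,-69,50)),('s',g(472,325),(29,-69,1))][:6]
r=fit({'s':p},P,R,obs);print(r.x,r.fun[:-1].reshape(-1,2));o,Rb=pack_pose(P,R,r.x);print(o,Rb.as_euler('xyz'),Rb.as_matrix()[:,2])
im=cv2.resize(p['img'][170:320,200:400,::-1],None,fx=4,fy=4,interpolation=cv2.INTER_CUBIC)
def L(a,b,c=(0,255,0)):
    A=[((proj(p,o+Rb.apply(np.array(v)/1e3))[0]-[200,170]+.5)*4-.5) for v in(a,b)];cv2.line(im,tuple(map(int,A[0])),tuple(map(int,A[1])),c,1)
for z in(0,50):
    C=[(-30,-70,z),(30,-70,z),(30,70,z),(-30,70,z)]
    for i in range(4): L(C[i],C[(i+1)%4])
L((0,-52,114),(0,52,114),(255,0,255));L((0,62,50),(0,62,104),(255,0,255))
cv2.imwrite('pics/g1.png',im)
E
python3 g1.py
```

```text
[-0.0015  0.0235  0.0416] [[ 0.6192  2.1386]
 [-0.3941  1.9378]
 [-1.1952 -1.6801]
 [ 1.3633 -3.7664]
 [ 4.1775  0.4905]
 [-0.9826 -1.5477]]
[0.4395 0.1915 0.0906] [-0.0024  0.0238 -0.0554] [0.0239 0.0011 0.9997]
```

View pics/g1.png

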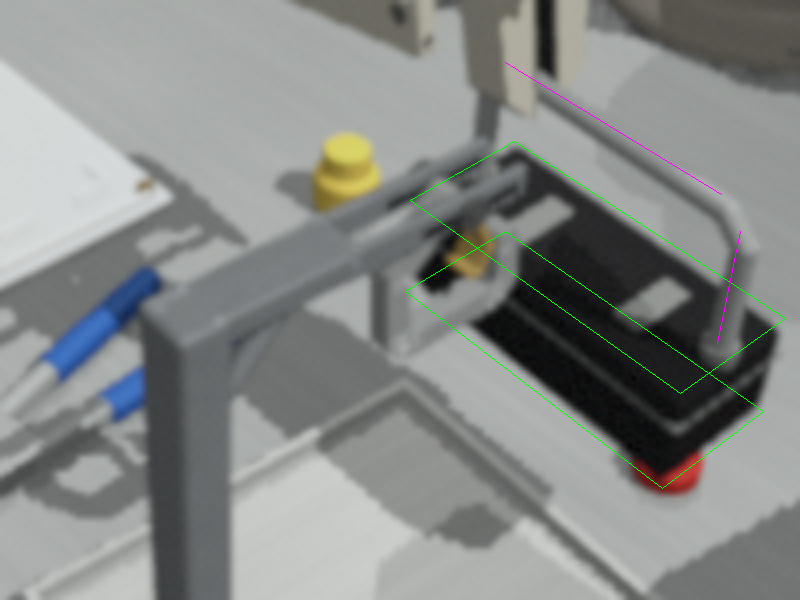

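```bash
python3 - <<'E'
import pickle,cv2
p=pickle.load(open('scene14.pkl','rb'));im=p['img'][180:300,310:405,::-1]
cv2.imwrite('pics/z14.png',cv2.resize(im,None,fx=5,fy=5,interpolation=cv2.INTER_CUBIC))
E
```

```text
(no output)
```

View pics/z14.png

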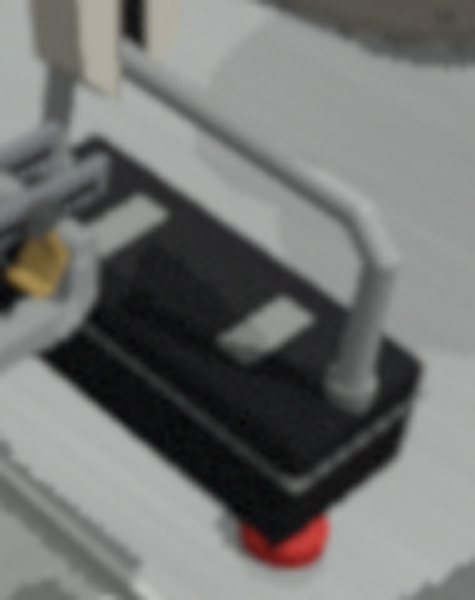

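```bash
cat > g2.py <<'E'
from gripfit import *
import pickle
p=pickle.load(open('scene14.pkl','rb'))
P=np.array([.4395,.1423,.2563]);R=Ro.from_euler('xyz',[-3.1412,-.1491,1.5154])
F=5;o0=np.array([310,180]);g=lambda u:(np.array(u)+.5)/F-.5+o0
lines=[((130,61),(325,190),(0,-30,114),(0,45,114)),
((45,360),(275,542),(28.5,-60,1.5),(28.5,68,1.5)),
((280,542),(400,455),(28,68.5,1.5),(-28,68.5,1.5)),
((110,147),(340,302),(-29,-60,50),(-29,55,50)),
((372,280),(352,385),(0,62,95),(0,62,52)),
((418,375),(402,450),(-29,69,45),(-29,69,5))]
def f(q,w=1):
    o,Rb=pack_pose(P,R,q[:3],q[3]);r=[]
    for a,b,X,Y in lines:
        a,b=g(a),g(b);n=np.array([-(b-a)[1],(b-a)[0]]);n/=np.linalg.norm(n)
        for Z in(X,Y): r.append((proj(p,o+Rb.apply(np.array(Z)/1e3))[0]-a)@n)
    return np.array(r+[(q[2]-.048)/.004,(q[3]-.0522)/.002])
r=least_squares(f,[0,0,.048,.0522],loss='soft_l1');q=r.x
print(q,r.fun);o,Rb=pack_pose(P,R,q[:3],q[3]);print(o,Rb.as_euler('xyz'))
im=cv2.resize(p['img'][180:300,310:405,::-1],None,fx=5,fy=5,interpolation=cv2.INTER_CUBIC)
def L(a,b,c=(0,255,0)):
    A=[((proj(p,o+Rb.apply(np.array(v)/1e3))[0]-o0+.5)*F-.5) for v in(a,b)];cv2.line(im,tuple(map(int,A[0])),tuple(map(int,A[1])),c,1)
for z in(0,50):
    C=[(-30,-70,z),(30,-70,z),(30,70,z),(-30,70,z)]
    for i in range(4): L(C[i],C[(i+1)%4])
L((0,-52,114),(0,52,114),(255,0,255));L((0,62,50),(0,62,104),(255,0,255))
cv2.imwrite('pics/g2.png',im)
E
python3 g2.py
```

```text
[-0.0497  0.0604  0.0437  0.0523] [-0.1952  0.0832  0.5117  1.5656  1.11    0.0852 -2.7639 -1.4265  0.1003
  1.077  -0.697   0.3116 -1.0696  0.0559]
[0.4351 0.1883 0.0887] [-0.0507  0.0607 -0.0584]
```

View pics/g2.png

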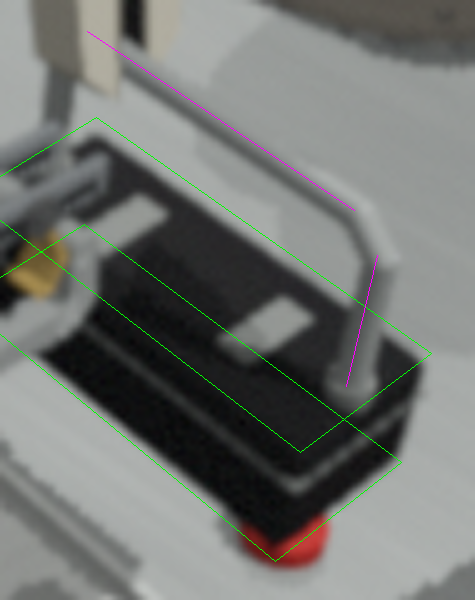

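```bash
sed -e '/(110,147)/d' -e 's/((418,375),(402,450),(-29,69,45)/((412,400),(402,450),(-29,69,30)/' -e 's/g2.png/g3.png/' g2.py > g3.py; python3 g3.py
```

```text
[-0.0519  0.077   0.0436  0.0519] [-0.3576 -0.0063 -0.3849  0.6759  0.9155 -0.3468  0.0951  0.8621 -0.7539
 -0.0883 -1.09   -0.1277]
[0.4332 0.188  0.0891] [-0.0529  0.0772 -0.0594]
```

View pics/g3.png

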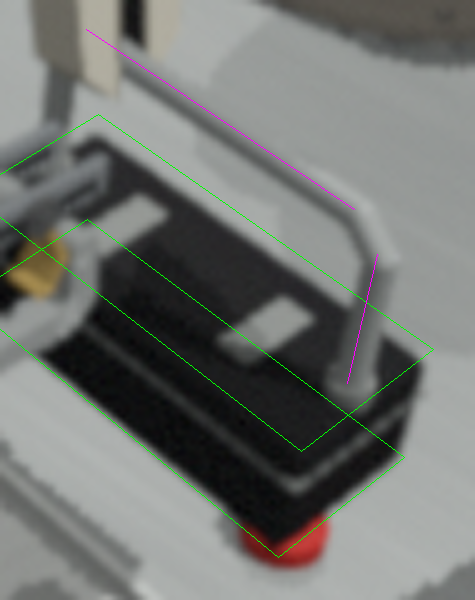

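```bash
cat > goal.py <<'E'
from h import *
o=np.array([.4332,.188,.0891]);Rb=Ro.from_euler('xyz',[-.0529,.0772,-.0594])
P=np.array([.4395,.1423,.2563]);R=Ro.from_euler('xyz',[-3.1412,-.1491,1.5154])
rel_t=Rb.inv().apply(P-o);rel_R=Rb.inv()*R
def tgt(po,yaw):
    G=Ro.from_euler('z',yaw);return np.array(po)+G.apply(rel_t),G*rel_R
E
python3 - <<'E'
from goal import *
p1,R1=tgt([.440,-.02,.085],-.045);p2,R2=tgt([.486,-.181,.05],-.032)
print(p1,R1.as_euler('xyz'),p2,R2.as_euler('xyz'))
plan(p1,R1,8)
E
```

```text
[ 0.4337 -0.0738  0.2498] [ 3.0631 -0.2012  1.5415] [ 0.4804 -0.2349  0.2148] [ 3.0631 -0.2012  1.5545]
pose [0.4395 0.1423 0.2562] [-3.1409 -0.1491  1.5154] F [ 0.5932  0.1505 -4.2068] t 16.8667 total [-0.0059 -0.2161 -0.0065] [-0.0746  0.0531 -0.0237]
[{"offset": [-27.0, 1.0, -3.0], "rotation": [-0.009, 0.007, -0.003]}, {"offset": [-27.0, 1.0, -3.0], "rotation": [-0.009, 0.007, -0.003]}, {"offset": [-27.0, 1.0, -4.0], "rotation": [-0.009, 0.007, -0.003]}, {"offset": [-27.0, 1.0, -4.0], "rotation": [-0.009, 0.007, -0.003]}, {"offset": [-27.0, 1.0, -4.0], "rotation": [-0.009, 0.007, -0.003]}, {"offset": [-27.0, 1.0, -4.0], "rotation": [-0.009, 0.007, -0.003]}, {"offset": [-27.0, 0.0, -4.0], "rotation": [-0.009, 0.007, -0.003]}, {"offset": [-27.0, 0.0, -4.0], "rotation": [-0.009, 0.007, -0.003]}]
```

Request:
apply_moves(motion=[{"offset": [-10, 0, -1], "rotation": [-0.008, 0.005, -0.002]}, {"offset": [-18, 1, -2], "rotation": [-0.008, 0.005, -0.002]}, {"offset": [-22, 1, -3], "rotation": [-0.008, 0.006, -0.003]}, {"offset": [-24, 1, -4], "rotation": [-0.008, 0.006, -0.003]}, {"offset": [-24, 1, -4], "rotation": [-0.008, 0.006, -0.003]}, {"offset": [-24, 1, -4], "rotation": [-0.008, 0.006, -0.003]}, {"offset": [-24, 1, -4], "rotation": [-0.008, 0.006, -0.003]}, {"offset": [-24, 0, -4], "rotation": [-0.008, 0.005, -0.003]}, {"offset": [-20, 0, -4], "rotation": [-0.006, 0.005, -0.002]}, {"offset": [-14, 0, -2], "rotation": [-0.005, 0.003, 0]}, {"offset": [-8, 0, -1], "rotation": [0, 0, 0]}, {"offset": [0, 0, 0], "rotation": [0, 0, 0]}])

```text
time: 17.87
tool_pos: [0.4383, -0.0831, 0.2509]
tool_rot: [3.054, -0.201, 1.546]
contact_force: [0.9, 0.2, -3.6]
opening: 0.0088
```

```bash
python3 - <<'E'
from goal import *
p2,R2=tgt([.486,-.181,.05],-.032)
plan(p2,R2,10)
E
```

```text
pose [ 0.4383 -0.0831  0.2509] [ 3.0542 -0.2012  1.5461] F [ 0.8639  0.1607 -3.5516] t 17.8667 total [ 0.042  -0.1518 -0.0362] [ 0.0106  0.0007 -0.0082]
[{"offset": [-15.0, 5.0, 1.0], "rotation": [0.001, 0.0, -0.001]}, {"offset": [-15.0, 4.0, 1.0], "rotation": [0.001, 0.0, -0.001]}, {"offset": [-15.0, 4.0, 1.0], "rotation": [0.001, 0.0, -0.001]}, {"offset": [-16.0, 4.0, 1.0], "rotation": [0.001, 0.0, -0.001]}, {"offset": [-16.0, 4.0, 1.0], "rotation": [0.001, 0.0, -0.001]}, {"offset": [-16.0, 4.0, 1.0], "rotation": [0.001, 0.0, -0.001]}, {"offset": [-16.0, 4.0, 1.0], "rotation": [0.001, 0.0, -0.001]}, {"offset": [-16.0, 4.0, 1.0], "rotation": [0.001, 0.0, -0.001]}, {"offset": [-16.0, 4.0, 1.0], "rotation": [0.001, 0.0, -0.001]}, {"offset": [-16.0, 4.0, 1.0], "rotation": [0.001, 0.0, -0.001]}]
```

Request:
apply_moves(motion=[{"offset": [-12, 3, 0], "rotation": [0.001, 0, -0.001]}, {"offset": [-18, 5, 0], "rotation": [0.001, 0, -0.001]}, {"offset": [-20, 5, 0], "rotation": [0.001, 0, -0.001]}, {"offset": [-20, 5, 0], "rotation": [0.001, 0, -0.001]}, {"offset": [-20, 5, 0], "rotation": [0.001, 0, -0.001]}, {"offset": [-20, 5, 1], "rotation": [0.001, 0, -0.001]}, {"offset": [-18, 5, 1], "rotation": [0.001, 0, -0.001]}, {"offset": [-14, 4, 2], "rotation": [0.001, 0, -0.001]}, {"offset": [-8, 3, 2], "rotation": [0.001, 0, -0.001]}, {"offset": [-4, 2, 2], "rotation": [0, 0, 0]}, {"offset": [0, 0, 0], "rotation": [0, 0, 0]}])

```text
time: 18.78
tool_pos: [0.484, -0.238, 0.2119]
tool_rot: [3.062, -0.201, 1.567]
contact_force: [0.2, 0.3, -4.4]
opening: 0.0085
```

```bash
python3 look.py 15 scene 120 270 130 240 pack pack_centre bail nest;python3 look.py 15 top 260 400 110 250 pack pack_centre bail nest; python3 - <<'E'
from goal import *
p2,R2=tgt([.486,-.181,.05],-.032)
plan(p2,R2,1)
E
```

```text
scale 5
pack [(array([ 0.4924, -0.1868,  0.0442]), 0.72)]
pack_centre [(array([ 0.4892, -0.1825,  0.0698]), 0.89)]
bail [(array([ 0.4877, -0.1826,  0.1556]), 0.57)]
nest [(array([ 0.4867, -0.1794,  0.0073]), 0.93)]
19.0333 [ 0.4836 -0.237   0.2131] [ 3.0609 -0.2002  1.568 ] [-0.2366  0.5037 -3.7186] [-0.5305  0.2024 -0.0121]
scale 4
pack [(array([ 0.492 , -0.1799,  0.0451]), 0.79)]
pack_centre [(array([ 0.4897, -0.1793,  0.0747]), 0.75), (array([ 0.4909, -0.1814,  0.1605]), 0.39)]
bail [(array([ 0.4904, -0.1837,  0.1598]), 0.85)]
nest [(array([ 0.4838, -0.1785,  0.0064]), 0.7)]
19.2833 [ 0.4836 -0.2376  0.2131] [ 3.0606 -0.1998  1.5675] [ 0.2365  0.2359 -4.0936] [-0.5601  0.1831 -0.053 ]
pose [ 0.4836 -0.2376  0.2131] [ 3.0606 -0.1998  1.5675] F [ 0.2365  0.2359 -4.0936] t 19.2833 total [-0.0033  0.0027  0.0017] [-0.0001  0.0004  0.0128]
[{"offset": [3.0, -3.0, -1.0], "rotation": [-0.0, 0.0, 0.013]}]
```

View pics/scene15.png

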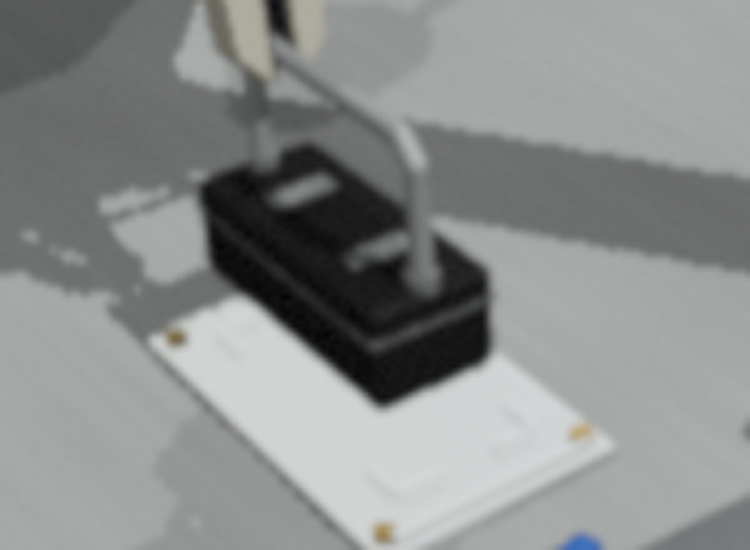

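View pics/top15.png

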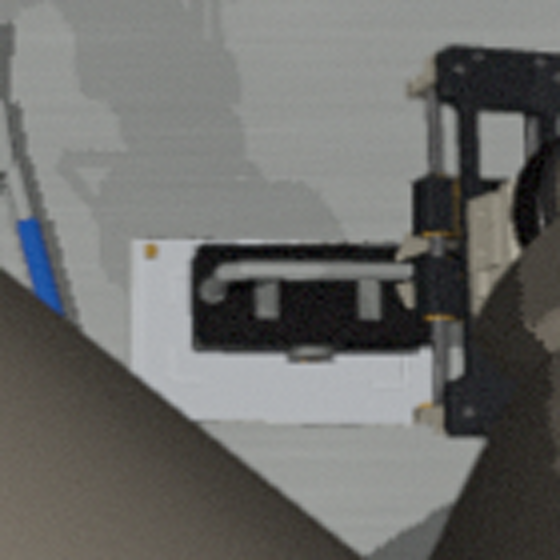

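```bash
python3 - <<'E'
import pickle,cv2
p=pickle.load(open('top15.pkl','rb'));im=p['img'][160:225,285:385,::-1]
cv2.imwrite('pics/zt15.png',cv2.resize(im,None,fx=8,fy=8,interpolation=cv2.INTER_CUBIC))
p=pickle.load(open('scene15.pkl','rb'));im=p['img'][130:220,155:225,::-1]
cv2.imwrite('pics/zs15.png',cv2.resize(im,None,fx=6,fy=6,interpolation=cv2.INTER_CUBIC))
E
```

```text
(no output)
```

View pics/zt15.png

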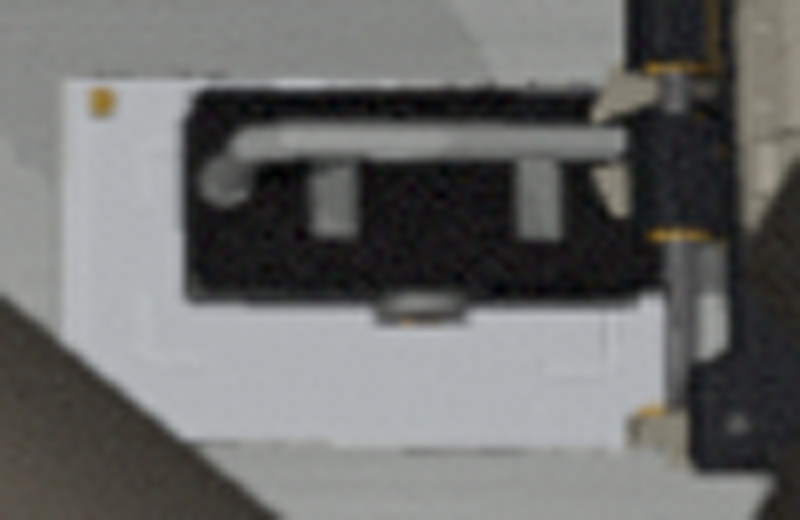

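View pics/zs15.png

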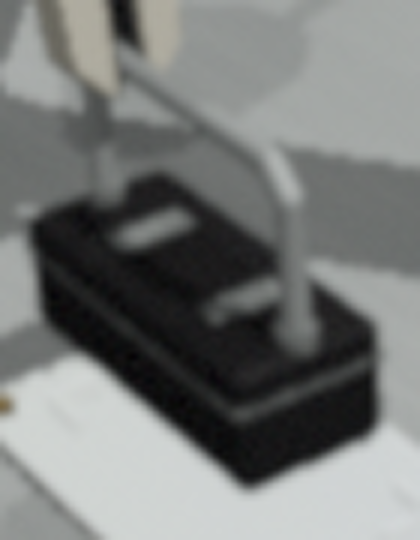

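```bash
cat > full.py <<'E'
from goal import *
import pickle
from scipy.optimize import least_squares
T=pickle.load(open('top15.pkl','rb'));S=pickle.load(open('scene15.pkl','rb'))
def mk(F,o): return lambda u:(np.array(u)+.5)/F-.5+np.array(o)
gt=mk(8,(285,160));gs=mk(6,(155,130))
lines=[(T,gt,(200,302),(640,299),(-28.5,55,1.5),(-28.5,-60,1.5)),
(T,gt,(187,130),(187,290),(15,68.5,1.5),(-15,68.5,1.5)),
(T,gt,(250,143),(620,143),(0,48,114),(0,-40,114)),
(S,gs,(60,340),(235,480),(28.5,-55,1.5),(28.5,60,1.5)),
(S,gs,(260,485),(375,425),(20,68.5,1.5),(-20,68.5,1.5)),
(S,gs,(130,62),(265,155),(0,-35,114),(0,45,114)),
(S,gs,(292,205),(297,325),(0,62,95),(0,62,52))]
s=observe();Pt=np.array(s['tool_pos']);Rt=Ro.from_euler('xyz',s['tool_rot'])
Rb0=Rt*rel_R.inv();o0=Pt-Rb0.apply(rel_t);print('predicted',o0,Rb0.as_euler('xyz'))
def f(q):
    o=q[:3];Rb=Ro.from_euler('xyz',q[3:]);r=[]
    for p,g,a,b,X,Y in lines:
        a,b=g(a),g(b);n=np.array([-(b-a)[1],(b-a)[0]]);n/=np.linalg.norm(n)
        for Z in(X,Y): r.append((proj(p,o+Rb.apply(np.array(Z)/1e3))[0]-a)@n)
    return np.array(r)
r=least_squares(f,np.r_[o0,Rb0.as_euler('xyz')],x_scale=[.01]*3+[.05]*3,loss='soft_l1');q=r.x;print('fit',q);print(r.fun.reshape(-1,2))
J=r.jac;print('sd',np.sqrt(np.diag(np.linalg.inv(J.T@J)))*.7)
print('centre',q[:3]+Ro.from_euler('xyz',q[3:]).apply([0,0,.025]))
# plate in same pics: screws top visible
print('screw T',onz(T,gt((101,101)),.0065))
gS=mk(5,(120,130))
for u in((176,338),(580,433),(383,533)): print('screw S',onz(S,gS(u),.0065))
E
python3 full.py
```

```text
predicted [ 0.489  -0.1839  0.0483] [-0.0014 -0.0025 -0.0195]
fit [ 0.4932 -0.1843  0.0457  0.0199 -0.0461 -0.0078]
[[-0.1454  0.3254]
 [-0.2468 -0.4571]
 [-0.4415 -0.2365]
 [ 0.2223  0.0348]
 [-0.0033  1.1613]
 [ 0.0117 -1.0743]
 [ 0.1163 -0.1815]]
sd [0.001  0.0013 0.0012 0.0193 0.0129 0.0118]
centre [ 0.4921 -0.1848  0.0707]
screw T [ 0.5391 -0.0933  0.0065]
screw S [ 0.5336 -0.2724  0.0065]
screw S [ 0.4385 -0.0937  0.0065]
screw S [ 0.5396 -0.096   0.0065]
```

```bash
cat > goal2.py <<'E'
from h import *
o=np.array([.4925,-.1835,.0455]);Rb=Ro.from_euler('xyz',[.01,-.036,-.014])
P=np.array([.4836,-.2376,.2131]);R=Ro.from_euler('xyz',[3.0606,-.1998,1.5675])
rel_t=Rb.inv().apply(P-o);rel_R=Rb.inv()*R
def tgt(po,yaw):
    G=Ro.from_euler('z',yaw);return np.array(po)+G.apply(rel_t),G*rel_R
E
python3 - <<'E'
from goal2 import *
p,R=tgt([.486,-.1805,.026],-.032);plan(p,R,4,(1,3))
E
```

```text
pose [ 0.4836 -0.2376  0.2131] [ 3.0606 -0.1998  1.5675] F [ 0.2365  0.2359 -4.0936] t 19.2833 total [-0.0014  0.0046 -0.0188] [ 0.0319 -0.0113  0.0241]
[{"offset": [0.2, -0.7, 4.8], "rotation": [0.008, -0.003, 0.006]}, {"offset": [0.2, -0.7, 4.8], "rotation": [0.008, -0.003, 0.006]}, {"offset": [0.2, -0.7, 4.8], "rotation": [0.008, -0.003, 0.006]}, {"offset": [0.2, -0.6, 4.8], "rotation": [0.008, -0.003, 0.006]}]
```

Request:
apply_moves(motion=[{"offset": [0, -1, 5], "rotation": [0.008, -0.003, 0.006]}, {"offset": [0, -1, 5], "rotation": [0.008, -0.003, 0.006]}, {"offset": [0.5, -0.5, 5], "rotation": [0.008, -0.003, 0.006]}, {"offset": [0.5, -0.5, 4], "rotation": [0.008, -0.003, 0.006]}, {"offset": [0, 0, 0], "rotation": [0, 0, 0]}, {"offset": [0, 0, 0], "rotation": [0, 0, 0]}])

```text
time: 19.78
tool_pos: [0.4816, -0.2319, 0.1922]
tool_rot: [3.102, -0.189, 1.539]
contact_force: [0.4, 0.6, -4.4]
opening: 0.0084
```

```bash
python3 - <<'E'
from goal2 import *
p,R=tgt([.486,-.1805,.026],-.032);plan(p,R,1,(1,3))
E
python3 look.py 16 scene 155 225 130 220 pack pack_centre bail nest;python3 look.py 16 top 285 385 160 225 pack pack_centre bail nest
```

```text
pose [ 0.4816 -0.2319  0.1922] [ 3.1021 -0.1886  1.5394] F [ 0.436   0.6222 -4.401 ] t 19.7833 total [ 0.0007 -0.0011  0.0021] [-0.0043  0.0016 -0.0027]
[{"offset": [-0.6, 0.8, -2.2], "rotation": [-0.004, 0.002, -0.003]}]
scale 6
pack [(array([ 0.4828, -0.1782,  0.0241]), 0.91), (array([ 0.3585, -0.0142,  0.0156]), 0.35)]
pack_centre [(array([ 0.4857, -0.1778,  0.0492]), 0.94)]
bail [(array([ 0.4871, -0.1772,  0.1352]), 0.94), (array([ 0.4869, -0.1796, -0.0043]), 0.16)]
nest [(array([ 0.4878, -0.1814,  0.0095]), 0.69)]
20.0333 [ 0.4816 -0.2323  0.1929] [ 3.101  -0.1879  1.5393] [-0.4075 -0.5224 -4.9844] [-0.4921  0.1119 -0.0103]
scale 8
pack [(array([ 0.4855, -0.1802,  0.023 ]), 0.64)]
pack_centre [(array([ 0.483 , -0.1774,  0.0528]), 0.98)]
bail [(array([ 0.4869, -0.1766,  0.1401]), 0.97)]
nest [(array([ 0.4849, -0.1797,  0.0053]), 0.76), (array([ 0.4862, -0.1764,  0.0519]), 0.64)]
20.2833 [ 0.4816 -0.2322  0.1928] [ 3.1011 -0.188   1.5392] [ 0.2682  0.4051 -3.9105] [-0.4596  0.1552  0.0193]
```

View pics/scene16.png

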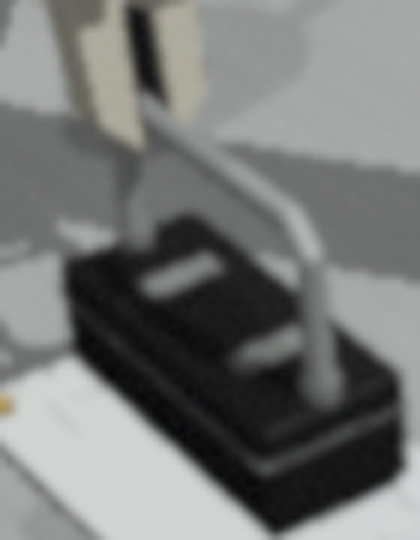

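View pics/top16.png

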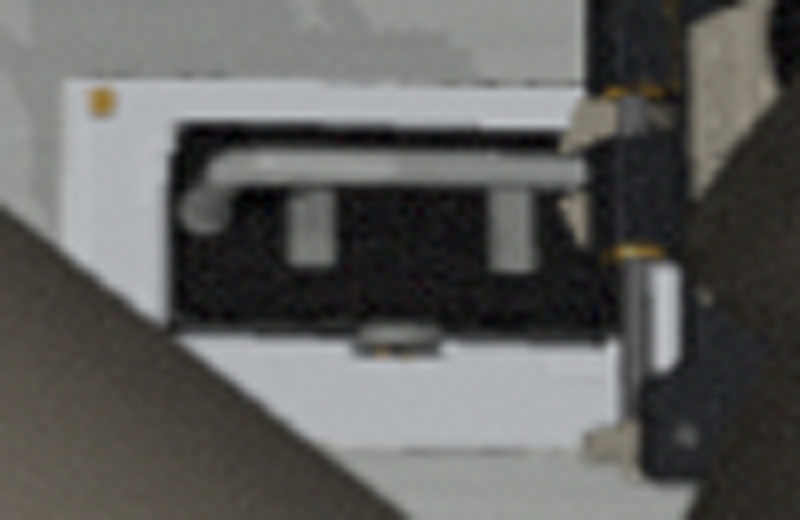

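```bash
sed -e 's/from goal /from goal2 /;s/15\.pkl/16.pkl/g' -e 's/(200,302),(640,299)/(185,332),(600,340)/;s/(187,130),(187,290)/(173,150),(170,315)/;s/(250,143),(620,143)/(225,167),(580,172)/;s/(60,340),(235,480)/(80,360),(260,520)/;s/(260,485),(375,425)/(285,530),(400,462)/;s/(130,62),(265,155)/(150,103),(285,203)/;s/(292,205),(297,325)/(315,265),(321,390)/' full.py > full2.py; python3 full2.py
```

```text
predicted [ 0.4848 -0.1801  0.0244] [-0.0021  0.0037 -0.0343]
fit [ 0.4847 -0.1812  0.0283 -0.0069 -0.0037 -0.029 ]
[[ 0.138   0.1819]
 [-0.1357 -0.3455]
 [-0.4349 -0.1937]
 [ 0.3047  0.0962]
 [-0.2887  1.2745]
 [-0.177  -0.526 ]
 [ 0.2367 -0.2951]]
sd [0.001  0.0013 0.0013 0.0201 0.0124 0.0115]
centre [ 0.4846 -0.181   0.0533]
screw T [ 0.5391 -0.0933  0.0065]
screw S [ 0.5336 -0.2724  0.0065]
screw S [ 0.4385 -0.0937  0.0065]
screw S [ 0.5396 -0.096   0.0065]
```

```bash
python3 - <<'E'
from goal2 import *
s=observe();R=Ro.from_euler('xyz',s['tool_rot'])
print(R.inv().apply([0,0,-1]),R.inv().apply([1,0,0]),R.inv().apply([0,1,0]))
E
```

```text
[-0.1869 -0.0397  0.9816] [0.031  0.9984 0.0463] [ 0.9819 -0.0391  0.1854]
```

Request:
apply_moves(motion=[{"offset": [-0.4, 0.9, 2], "rotation": [0, 0, 0]}, {"offset": [-0.4, 0, 2], "rotation": [0, 0, 0]}, {"offset": [-0.4, 0, 2], "rotation": [0, 0, 0]}, {"offset": [-0.4, -0.1, 2], "rotation": [0, 0, 0]}, {"offset": [0, 0, 0], "rotation": [0, 0, 0]}])

```text
time: 20.7
tool_pos: [0.4828, -0.2325, 0.1839]
tool_rot: [3.101, -0.188, 1.539]
contact_force: [0.1, -0.7, -4.3]
opening: 0.0086
```

```bash
python3 st3.py
```

```text
20.8 [ 0.4829 -0.2325  0.1843] [ 3.1005 -0.1876  1.5391] F [-0.1193 -0.5179 -4.268 ] T [-0.5447  0.1408  0.0234]
```

Request:
apply_moves(motion=[{"offset": [-0.2, 0, 1.5], "rotation": [0, 0, 0]}, {"offset": [-0.2, 0, 1.5], "rotation": [0, 0, 0]}, {"offset": [0, 0, 0], "rotation": [0, 0, 0]}])

```text
time: 21.05
tool_pos: [0.4832, -0.2324, 0.1812]
tool_rot: [3.1, -0.187, 1.539]
contact_force: [1.2, 0.9, -4.6]
opening: 0.0088
```

```bash
python3 st3.py
```

```text
21.15 [ 0.4832 -0.2325  0.1813] [ 3.0999 -0.1872  1.5392] F [ 0.1378  0.4214 -4.1749] T [-0.4856  0.1083 -0.0048]
```

Request:
apply_moves(motion=[{"offset": [-0.2, 0, 1], "rotation": [0, 0, 0]}, {"offset": [-0.2, 0, 1], "rotation": [0, 0, 0]}, {"offset": [0, 0, 0], "rotation": [0, 0, 0]}])

```text
time: 21.4
tool_pos: [0.4834, -0.2326, 0.1793]
tool_rot: [3.1, -0.187, 1.539]
contact_force: [0.8, -0.2, -3.7]
opening: 0.0088
```

```bash
python3 st3.py
```

```text
21.5 [ 0.4834 -0.2325  0.1795] [ 3.0994 -0.1869  1.5394] F [ 0.3152  0.1182 -4.4613] T [-0.4748  0.1259 -0.0127]
```

Request:
apply_moves(motion=[{"offset": [-0.2, 0, 1], "rotation": [0, 0, 0]}, {"offset": [-0.2, 0, 1], "rotation": [0, 0, 0]}, {"offset": [0, 0, 0], "rotation": [0, 0, 0]}])

```text
time: 21.75
tool_pos: [0.4836, -0.2326, 0.1773]
tool_rot: [3.099, -0.187, 1.539]
contact_force: [0.0, 1.1, -4.6]
opening: 0.0087
```

```bash
python3 st3.py
```

```text
21.85 [ 0.4836 -0.2327  0.1775] [ 3.0991 -0.1867  1.5394] F [-0.0052  0.8147 -4.2026] T [-0.5082  0.1136 -0.0137]
```

```bash
python3 look.py 17 scene 140 240 150 230 pack pack_centre;python3 look.py 17 top 285 385 160 225 pack pack_centre
```

```text
scale 7
pack [(array([ 0.4892, -0.1801,  0.0118]), 0.84)]
pack_centre [(array([ 0.4881, -0.1798,  0.0322]), 0.9)]
22.0 [ 0.4836 -0.2327  0.1776] [ 3.0989 -0.1865  1.5394] [-0.0872 -0.1631 -3.9727] [-0.4601  0.0945  0.0235]
scale 8
pack [(array([ 0.4878, -0.1788,  0.0121]), 0.84)]
pack_centre [(array([ 0.4868, -0.1767,  0.036 ]), 0.72)]
22.15 [ 0.4836 -0.2327  0.1776] [ 3.0989 -0.1865  1.5395] [-0.1108  0.1087 -4.5193] [-0.4518  0.1245  0.0162]
```

View pics/scene17.png

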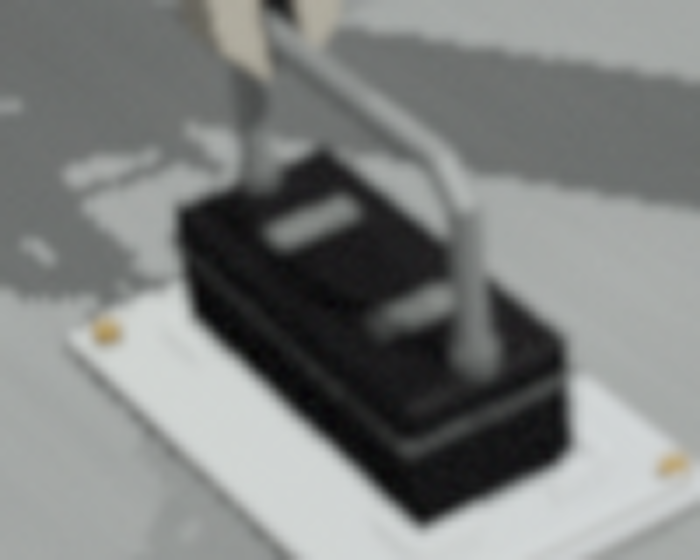

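View pics/top17.png

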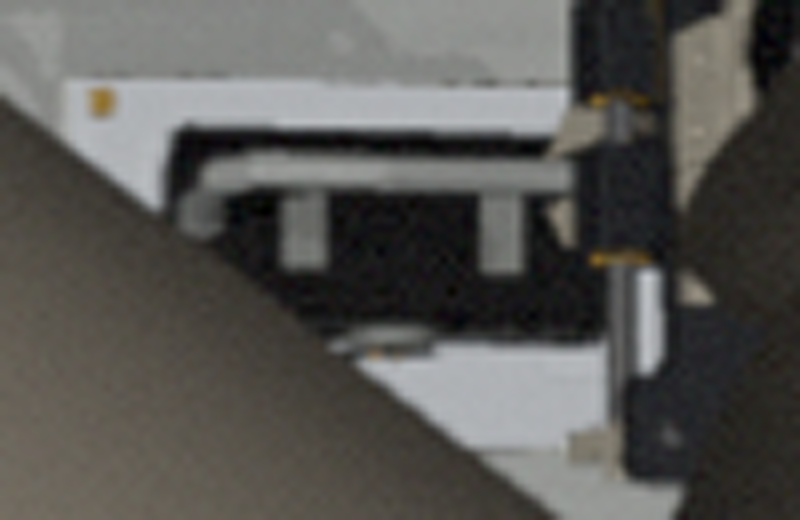

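Request:
apply_moves(motion=[{"offset": [-1.2, -1, 0.8], "rotation": [0, 0, 0]}, {"offset": [-0.2, 0, 1], "rotation": [0, 0, 0]}, {"offset": [0, 0, 0], "rotation": [0, 0, 0]}])

```text
time: 22.4
tool_pos: [0.4826, -0.2338, 0.1754]
tool_rot: [3.099, -0.186, 1.54]
contact_force: [-0.3, 0.2, -4.2]
opening: 0.0087
```

```bash
python3 st3.py
```

```text
22.5 [ 0.4827 -0.2338  0.1755] [ 3.0986 -0.1863  1.5396] F [ 0.1657  0.148  -3.8365] T [-0.5232  0.1633 -0.0096]
```

Request:
apply_moves(motion=[{"offset": [-0.2, 0, 1], "rotation": [0, 0, 0]}, {"offset": [-0.2, 0, 1], "rotation": [0, 0, 0]}, {"offset": [0, 0, 0], "rotation": [0, 0, 0]}])

```text
time: 22.75
tool_pos: [0.4829, -0.2341, 0.1736]
tool_rot: [3.098, -0.186, 1.54]
contact_force: [0.4, 0.1, -4.3]
opening: 0.0085
```

```bash
python3 st3.py
```

```text
22.85 [ 0.4829 -0.234   0.1737] [ 3.098  -0.1859  1.5396] F [-0.0967  0.4257 -3.3885] T [-0.4141  0.1127  0.0156]
```

Request:
apply_moves(motion=[{"offset": [-0.2, 0, 1], "rotation": [0, 0, 0]}, {"offset": [-0.2, 0, 1], "rotation": [0, 0, 0]}, {"offset": [0, 0, 0], "rotation": [0, 0, 0]}])

```text
time: 23.1
tool_pos: [0.4834, -0.2342, 0.1738]
tool_rot: [3.096, -0.185, 1.54]
contact_force: [0.0, 0.2, -2.3]
opening: 0.0088
```

```bash
python3 st3.py
```

```text
23.2 [ 0.4834 -0.2344  0.1736] [ 3.0958 -0.1847  1.5401] F [-0.0617 -0.95   -2.4552] T [-0.5032  0.1734  0.0228]
```

Request:
apply_moves(motion=[{"offset": [-0.2, 0, 1], "rotation": [0, 0, 0]}, {"offset": [0, 0, 0], "rotation": [0, 0, 0]}, {"offset": [0, 0, 0], "rotation": [0, 0, 0]}])

```text
time: 23.45
tool_pos: [0.4836, -0.2346, 0.1735]
tool_rot: [3.095, -0.184, 1.54]
contact_force: [-0.1, -0.1, -2.2]
opening: 0.0086
```

```bash
python3 st3.py
```

```text
23.55 [ 0.4836 -0.2347  0.1735] [ 3.095  -0.1842  1.5404] F [-0.2816 -0.3465 -1.1122] T [-0.4274  0.2128  0.013 ]
```

Request:
apply_moves(motion=[{"offset": [-0.3, 0, 1.5], "rotation": [0, 0, 0]}, {"offset": [-0.2, 0, 1], "rotation": [0, 0, 0]}, {"offset": [0, 0, 0], "rotation": [0, 0, 0]}])

```text
time: 23.8
tool_pos: [0.484, -0.2347, 0.1738]
tool_rot: [3.093, -0.184, 1.541]
contact_force: [-0.9, -0.1, -3.4]
opening: 0.0086
```

```bash
python3 st3.py; python3 look.py 18 scene 140 240 150 230 pack pack_centre bail;python3 look.py 18 top 285 385 160 225 pack pack_centre bail
```

```text
23.9 [ 0.4841 -0.2349  0.1735] [ 3.0929 -0.1835  1.5409] F [-0.9114 -1.29   -1.3669] T [-0.426   0.2345  0.0653]
scale 7
pack [(array([ 0.4877, -0.1846,  0.0056]), 0.6)]
pack_centre [(array([ 0.4866, -0.18  ,  0.0294]), 0.8)]
bail [(array([ 0.4881, -0.1815,  0.118 ]), 0.74)]
24.1 [ 0.4841 -0.2349  0.1735] [ 3.093  -0.1837  1.5409] [-0.8264 -1.3128  0.4791] [-0.4166  0.272   0.0285]
scale 8
pack [(array([ 0.485 , -0.1811,  0.0051]), 0.83)]
pack_centre [(array([ 0.4882, -0.1797,  0.0321]), 0.57), (array([ 0.4911, -0.1812,  0.0065]), 0.34)]
bail [(array([ 0.4907, -0.1795,  0.1164]), 0.63), (array([0.5124, 0.1918, 0.185 ]), 0.34)]
24.3 [ 0.4841 -0.2349  0.1735] [ 3.0929 -0.1837  1.5409] [-1.6655 -0.9817 -0.269 ] [-0.5199  0.276   0.1125]
```

View pics/scene18.png

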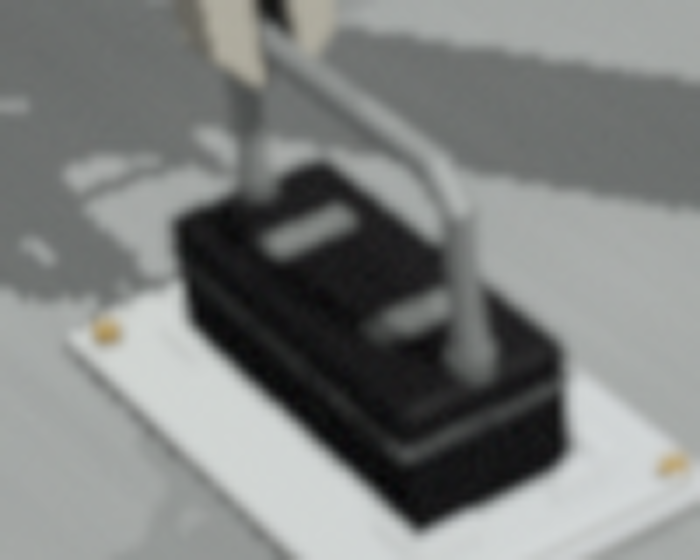

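View pics/top18.png

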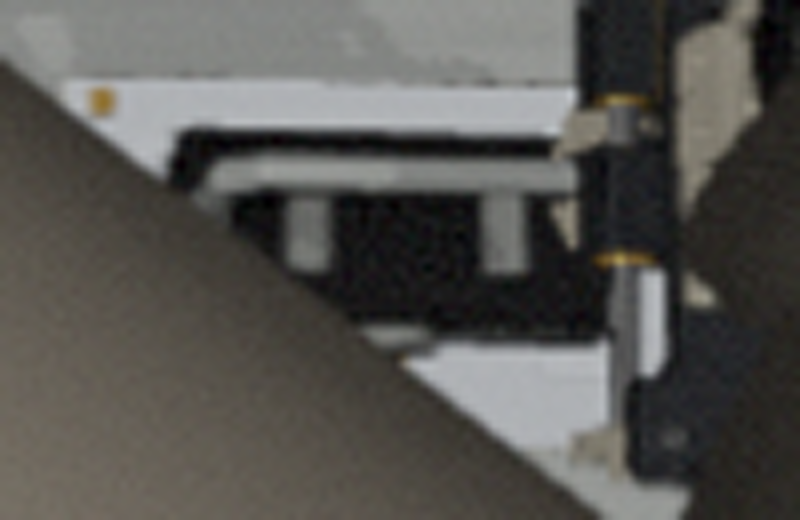

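Request:
apply_moves(motion=[{"offset": [0, 0, 0], "rotation": [0, 0, 0]}, {"offset": [0, 0, 0], "rotation": [0, 0, 0]}, {"offset": [0, 0, 0], "rotation": [0, 0, 0]}], grip_force=5)

```text
time: 24.55
tool_pos: [0.4841, -0.2348, 0.1736]
tool_rot: [3.093, -0.184, 1.541]
contact_force: [-1.2, -0.7, -0.1]
opening: 0.0098
```

Request:
apply_moves(motion=[{"offset": [0, 0, 0], "rotation": [0, 0, 0]}, {"offset": [0, 0, 0], "rotation": [0, 0, 0]}, {"offset": [0, 0, 0], "rotation": [0, 0, 0]}, {"offset": [0, 0, 0], "rotation": [0, 0, 0]}, {"offset": [0, 0, 0], "rotation": [0, 0, 0]}, {"offset": [0, 0, 0], "rotation": [0, 0, 0]}], grip=0.5)

```text
time: 25.05
tool_pos: [0.4847, -0.2342, 0.1734]
tool_rot: [3.092, -0.185, 1.54]
contact_force: [0.7, 0.2, -0.2]
opening: 0.0439
```

```bash
python3 st3.py; python3 look.py 19 scene 140 240 150 230 pack pack_centre bail
```

```text
25.15 [ 0.4847 -0.2342  0.1734] [ 3.0919 -0.1854  1.5404] F [ 0.3576 -0.1089 -0.3686] T [-0.1975  0.0866  0.0177]
scale 7
pack [(array([ 0.4854, -0.1826,  0.0057]), 0.57)]
pack_centre [(array([ 0.489 , -0.1812,  0.0283]), 0.97)]
bail [(array([ 0.4897, -0.1815,  0.1204]), 0.57)]
25.35 [ 0.4846 -0.2342  0.1734] [ 3.092  -0.1854  1.5403] [-0.0819 -0.2533 -0.1318] [-0.2056  0.0803  0.0095]
```

View pics/scene19.png

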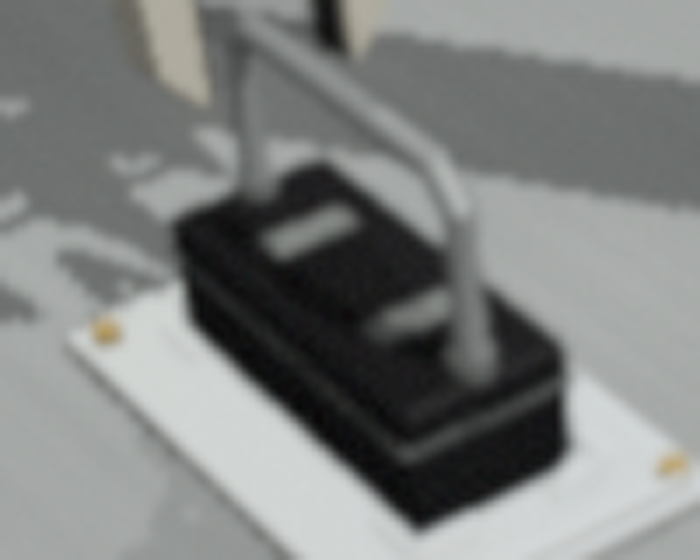

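Released; pack unmoved. Retreat upwards.

Request:
apply_moves(motion=[{"offset": [1, 0, -8], "rotation": [0, 0, 0]}, {"offset": [2, 0, -12], "rotation": [0, 0, 0]}, {"offset": [3, 0, -15], "rotation": [0, 0, 0]}, {"offset": [3, 0, -20], "rotation": [0, 0, 0]}, {"offset": [4, 0, -25], "rotation": [0, 0, 0]}, {"offset": [0, 0, -35], "rotation": [0, 0, 0]}, {"offset": [0, 0, -35], "rotation": [0, 0, 0]}, {"offset": [-30, 0, -20], "rotation": [0, 0, 0]}, {"offset": [-35, 0, 0], "rotation": [0, 0, 0]}, {"offset": [-35, 0, 0], "rotation": [0, 0, 0]}, {"offset": [-35, 0, 0], "rotation": [0, 0, 0]}, {"offset": [0, 0, 0], "rotation": [0, 0, 0]}])

```text
time: 26.35
tool_pos: [0.4699, -0.3886, 0.3342]
tool_rot: [3.089, -0.179, 1.546]
contact_force: [-0.4, 0.4, 0.3]
opening: 0.0458
```

```bash
for c in scene; do python3 look.py 20 scene 140 240 150 230 pack pack_centre bail nest plug_centre grommet_centre crimper_centre; done; python3 look.py 20 top 140 400 80 260 pack pack_centre bail nest plug_centre grommet_centre crimper_centre
```

```text
scale 7
pack []
pack_centre [(array([ 0.4875, -0.1804,  0.0277]), 0.94)]
bail [(array([ 0.4902, -0.1806,  0.1167]), 0.98)]
nest [(array([ 0.4882, -0.181 ,  0.0092]), 0.96)]
plug_centre [(array([ 0.3568, -0.0153,  0.018 ]), 0.69)]
grommet_centre [(array([0.3927, 0.2116, 0.0011]), 0.63)]
crimper_centre [(array([0.5564, 0.0078, 0.0069]), 0.89)]
26.75 [ 0.4716 -0.3823  0.3363] [ 3.0869 -0.1799  1.5518] [-0.5679  0.1674 -0.5472] [-0.1817  0.0813  0.0038]
scale 3
pack []
pack_centre []
bail []
nest []
plug_centre []
grommet_centre [(array([0.3921, 0.217 , 0.0007]), 0.57)]
crimper_centre [(array([ 0.5595, -0.0004,  0.0071]), 0.67)]
27.15 [ 0.4713 -0.3834  0.3357] [ 3.0873 -0.1802  1.5505] [ 1.0334 -0.7719  0.7311] [-0.2713  0.0509 -0.0209]
```

View pics/scene20.png

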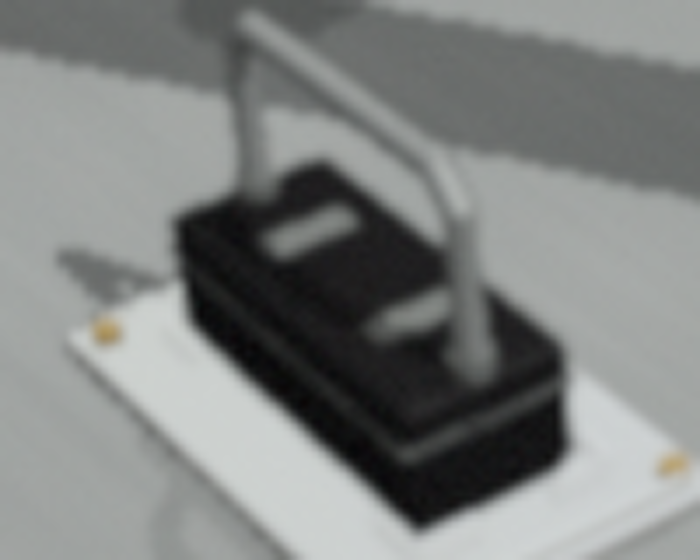

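View pics/top20.png

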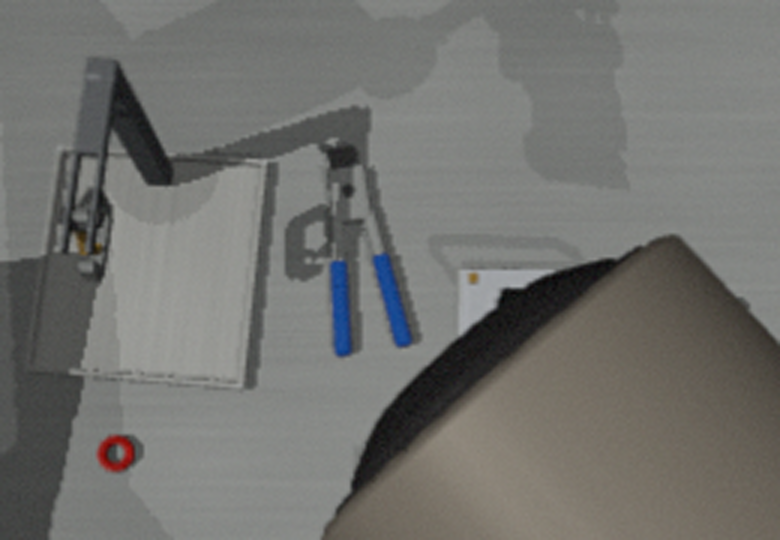

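Request:
apply_moves(motion=[{"offset": [20, -10, -20], "rotation": [0, 0, 0]}, {"offset": [35, -15, -10], "rotation": [0, 0, 0]}, {"offset": [35, -15, 5], "rotation": [0, 0, 0]}, {"offset": [35, -10, 5], "rotation": [0, 0, 0]}, {"offset": [35, -10, 5], "rotation": [0, 0, 0]}, {"offset": [35, 0, 5], "rotation": [0, 0, 0]}, {"offset": [35, 0, 5], "rotation": [0, 0, 0]}, {"offset": [35, 0, 5], "rotation": [0, 0, 0]}, {"offset": [35, 0, 5], "rotation": [0, 0, 0]}, {"offset": [35, 0, 5], "rotation": [0, 0, 0]}, {"offset": [35, 0, 5], "rotation": [0, 0, 0]}, {"offset": [20, 0, 0], "rotation": [0, 0, 0]}])

```text
time: 28.15
tool_pos: [0.4159, 0.016, 0.3874]
tool_rot: [3.087, -0.182, 1.539]
contact_force: [-0.3, 0.2, 0.4]
opening: 0.0463
```

Request:
apply_moves(motion=[{"offset": [30, -10, -5], "rotation": [0, 0, 0]}, {"offset": [35, -20, 0], "rotation": [0, 0, 0]}, {"offset": [35, -20, 0], "rotation": [0, 0, 0]}, {"offset": [20, -10, 0], "rotation": [0, 0, 0]}, {"offset": [0, 0, 0], "rotation": [0, 0, 0]}])

```text
time: 28.57
tool_pos: [0.3558, 0.1437, 0.413]
tool_rot: [3.084, -0.185, 1.542]
contact_force: [0.8, 0.1, 0.1]
opening: 0.0456
```

```bash
python3 look.py 21 top 285 385 160 225 pack pack_centre bail nest plug_centre; python3 look.py 21 scene 140 240 150 230 pack pack_centre bail nest
```

```text
scale 8
pack [(array([ 0.4889, -0.183 ,  0.0057]), 0.9)]
pack_centre [(array([ 0.4882, -0.1797,  0.0312]), 0.73), (array([0.5604, 0.0033, 0.0068]), 0.41)]
bail [(array([ 0.49  , -0.182 ,  0.1187]), 0.91)]
nest [(array([ 0.4861, -0.1781,  0.0076]), 0.75), (array([0.5298, 0.1903, 0.1701]), 0.36)]
plug_centre [(array([ 0.3606, -0.0217,  0.0171]), 0.65)]
28.8667 [0.3583 0.14   0.4116] [ 3.0864 -0.1831  1.536 ] [ 0.1236 -0.2901 -0.1532] [-0.1995  0.1     0.0047]
scale 7
pack []
pack_centre [(array([ 0.4848, -0.1826,  0.0277]), 0.88)]
bail [(array([ 0.4854, -0.1788,  0.1185]), 0.81)]
nest [(array([ 0.4859, -0.1803,  0.0089]), 0.81)]
29.1167 [0.358  0.1405 0.4117] [ 3.0863 -0.1834  1.5365] [-0.171   0.3891  0.8708] [-0.1727  0.0762  0.0145]
```

View pics/top21.png

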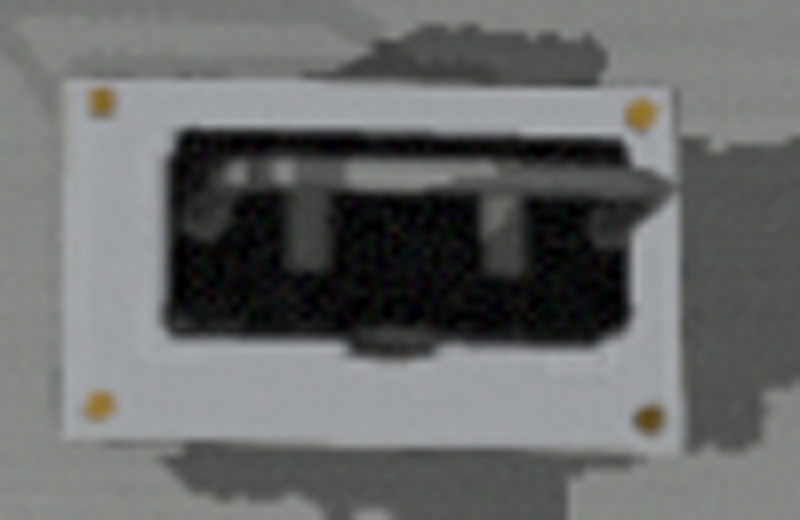

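View pics/scene21.png

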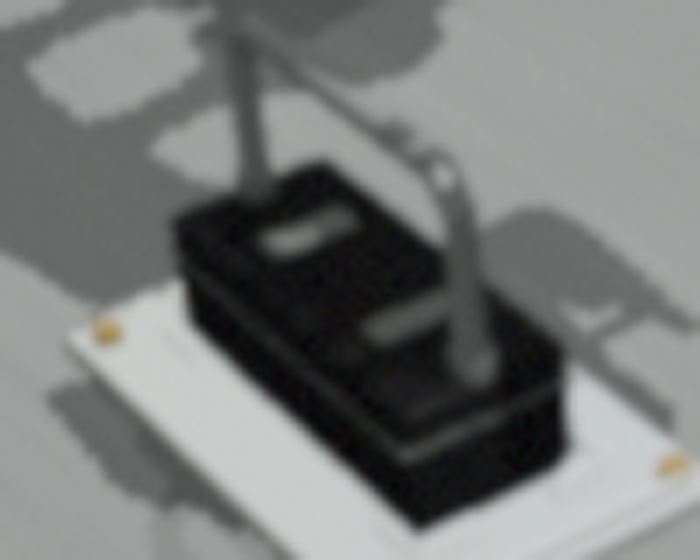

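```bash
cat > fin.py <<'E'
from h import *
import pickle
from scipy.optimize import least_squares
T=pickle.load(open('top21.pkl','rb'));S=pickle.load(open('scene21.pkl','rb'))
def mk(F,o): return lambda u:(np.array(u)+.5)/F-.5+np.array(o)
gt=mk(8,(285,160));gs=mk(7,(140,150))
sc=[gt(u) for u in((102,101),(641,115),(649,418),(100,406))];Q=np.array([onz(T,u,.0065)[:2] for u in sc]);nT=Q.mean(0);d=Q[0]-Q[1];e=Q[3]-Q[2];print('nestT',nT,np.arctan2(-d[0],d[1]),np.arctan2(-e[0],e[1]))
n=np.array([.4863,-.181]);yaw=-.032
for dz,rx,ry in((0,0,0),(9,0,0)):
  for p,nm,o0,F,sz in((T,'t',(285,160),8,(100,65)),(S,'s',(140,150),7,(100,80))):
    im=cv2.resize(p['img'][o0[1]:o0[1]+sz[1],o0[0]:o0[0]+sz[0],::-1],None,fx=F,fy=F,interpolation=cv2.INTER_CUBIC)
    o=np.r_[nT if nm=='t' else n,.006+dz/1e3];Rb=Ro.from_euler('xyz',[rx,ry,yaw])
    def L(a,b,c=(0,255,0)):
        A=[((proj(p,o+Rb.apply(np.array(v)/1e3))[0]-o0+.5)*F-.5) for v in(a,b)];cv2.line(im,tuple(map(int,A[0])),tuple(map(int,A[1])),c,1)
    for z,i in((1.5,1.5),):
        C=[(-30+i,-70+i,z),(30-i,-70+i,z),(30-i,70-i,z),(-30+i,70-i,z)]
        for k in range(4): L(C[k],C[(k+1)%4])
    L((0,-52,114),(0,52,114),(255,0,255));L((0,62,50),(0,62,104),(255,0,255));L((0,-62,50),(0,-62,104),(255,0,255))
    cv2.imwrite(f'pics/fin_{nm}{dz}.png',im)
E
python3 fin.py
```

```text
nestT [ 0.4861 -0.18  ] -0.033478183213211304 -0.02945570981056817
```

View pics/fin_t0.png

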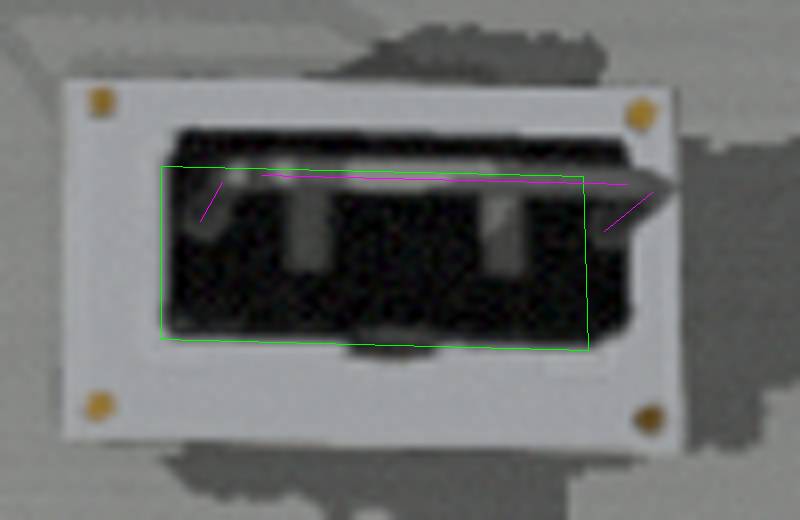

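View pics/fin_s0.png

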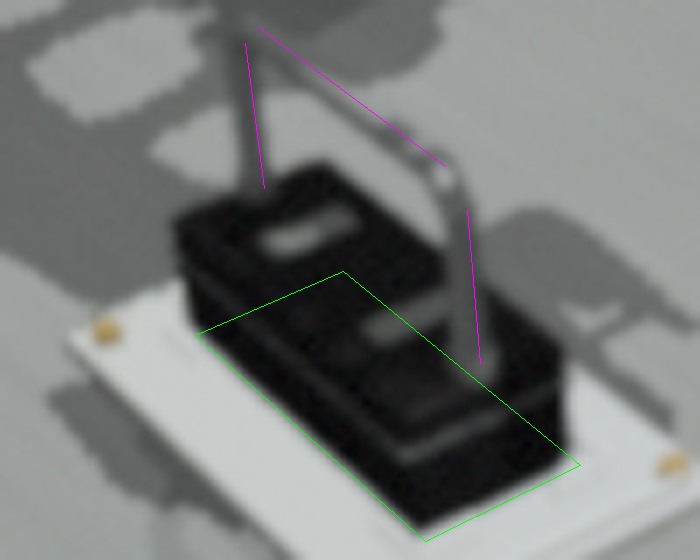

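```bash
python3 -c "
from cell import *
print(hand_in())"
```

```text
the job is handed in; nothing more can be done
None
```

The battery pack is off the hook and sitting in the nest, and I handed the job in at about 29 s; no verdict came back.

**Unhooking:** I gripped the bail on its −y side with the tool tilted outward to stay clear of the gallows arm. I felt for the nose at about 2 N and raised the bail along it. The pictures show the keeper swinging open. The hook took about 3 N sideways and 4 N upward beyond the pack's weight at most. Once the bail was over the nose, the keeper was seen shut again. I saw no sign of the gripper touching the stand, but contact with it isn't measured directly.

**Setting down:** I levelled the pack over the plate and lowered it until the plate took its weight, with under 5 N showing at the wrist. Then I released it, backed off and swung the arm clear.

**Last checks:**
- **Position:** overlays in both cameras put the pack on the nest floor, level to about 0.02 rad. It is about 1–1.5 mm off centre in x and y, and its turn matches the nest.
- **Height:** the networks put the pack's centre 22 to 25 mm above the nest floor.
- **Loose parts:** the plug, grommet and crimp tool are where they started, within the networks' error.

**Disagreements:**
- My first estimate of the pack's tilt in the grip was about 0.04 rad off; I corrected it at a second look before lowering.
- The scene camera reads the plate about 2–3 mm further toward −y than the top camera, so I placed the pack close to the top camera's value.

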